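Pack the film tank away

ROBOT

A 6-joint arm with a two-finger parallel gripper is mounted at the origin on a cart in front of the work surface, level with it; the furniture and walls round the work are solid. World frame = base frame: x ahead of the robot, y to its left, z up, the work surface at z = 0. Lengths are in mm, angles in rad, forces in N, time in s.
With the tool pointing down it reaches from about 275 to 1000 mm from the base axis. Payload 8.4 kg.
Tool frame: the origin (TCP) lies on the centre line of the jaws, within the pads' length; the fingertips stand 25 mm ahead of it and the grasp point (between the pads) lies 6 mm ahead of it; z points along the fingers, y is the line along which they close (so a half turn about z gives the same grasp; the last joint's range is limited). The gripper opens to 85 mm and grips with 20 to 120 N. Pads are 22 mm wide; open, the fingers measure 114 mm over their backs; the gripper's body (76 mm by 85 mm) begins 54 mm behind the grasp point. The pads swing forward as they close: fully open they stand 13 mm farther back than shut.
Start: joints at [-1.191, 0.353, 1.633, -0, 1.155, -0.002], TCP at [232.868, -580, 256.281] pointing down, gripper open.
Joint ranges: [-2.63, 2.63], [-0.92, 2.1], [0.06, 2.66], [-1.3, 4.44], [0, 2.69], [-3.02, 3.02]. Speed limits (rad/s): [2.22, 2.22, 2.79, 3.14, 3.14, 3.14].

INTERFACE

Orientations are given as [roll, pitch, yaw] about the fixed x, y, z axes, in that order (R = Rz(yaw) Ry(pitch) Rx(roll)).
In Python, from rig import r gives the robot as it stands.
- The arm moves only by the shell command python3 -m jog 'ROWS' [FORCE]. ROWS is JSON, a list of rows, each a list of 3 entries, a list of its own where there are three numbers: the turn, a rotation vector about the tool's x, y, z in rad, then the shift along the tool's x, y, z in m, then the opening, from -1 (shut) to 1 (fully open). In form: [[[rx, ry, rz], [x, y, z], gripper], ...]. A call has 1 to 12 rows; each row shifts and turns the commanded pose from where the row before left it, along the tool's axes as they then stand; what a row does not reach is not made up. A row lasts 1/10 s, in which the tool goes at most 50 mm and 8.59 degrees, less where a joint would pass 70% of its speed; a pose out of reach is approached as far as the arm can. A call with a gripper value outside its range is refused whole. The fingers move at their own pace and stop on an object; FORCE is the grip in N (left out, the last holds). Time passes only in rows, so rows that do not move let the fingers close. It gives the time, the measured TCP pose, the force, the opening and the grip force at its end, in the units of the state.
- r.sense(): the state, without advancing time (a new reading comes with each control period).
- r.grab_frame(name): name is "scene" or "top" or "wrist"; returns the picture (480x640x3 uint8, red, green, blue); there is no depth.
- r.camera_params(name): a dict with "fx", "fy", "cx", "cy" (pixels), "rvec" (rotation vector, rad) and "tvec" (3), from world to camera coordinates, as OpenCV has them; the wrist camera has in their place "hand_eye" (4x4, takes a point from camera to tool coordinates, whose origin is the TCP and whose axes are the flange's). Camera axes: x right, y down, z forward; pixel columns grow to the right and rows downward; lengths in mm; the calibration is good to about 2 mm. The wrist camera is an equidistant fisheye: a pixel r from the principal point sees the ray r / f radians off the axis. A picture is of the moment at which its call begins: read the wrist's pose just before it. camera_params takes no time and is no camera call.
- r.sign_off(): hands the job in; it is judged then, once.
The state is a dict: "clock": time; "qpos": joint angles; "qvel": joint speeds; "joint_efforts": joint torques, N m; "eef_pos": TCP position; "tcp_rot": TCP orientation; "contact_force": force on the tool from outside, world axes, zero at the start; "wrist_torque": the same for the moment, N m; "opening": opening from 0.0 (shut) to 1.0 (fully open); "grasp_force": force on a finger pad.
Only numpy, scipy, OpenCV 4.12 (cv2) and the standard library are available. Lean on these libraries where they do the work, as an engineer would, in place of code of your own. Each camera call takes 0.05 s, during which the arm holds its last target. There are 200 camera calls.

TASK

Pack the film developing tank away after the session: lift the dry reels one at a time off their pile and thread them, collar up, onto the centre column, stand the loaded column upright in the tank, then put the lid on, press it down against its spring seal and turn it clockwise until it is locked. Clear every empty film cartridge off the table into the folded card tray, at any time you like. Leave the bottle, the measuring cup and the timer standing where they are.

Things in the scene. Friction and masses are not known exactly. Their poses are not given: they have to be found in the camera images.
- tank: Black film developing tank, open at the top, fixed in a round bench holder 136 mm across and 12 mm high screwed to the table; neither moves. Origin on the table on the tank's axis, z up. Inner floor at z = 12 mm, inside diameter 93, outside 99, rim at z = 124 mm. Below the rim is a bayonet flange (see tank_rim).
- tank_rim (a point): Centre of the mouth, rim height, axes as the tank's. The outer flange, 111 mm across, 3 to 8 mm below the rim, has two notches 22 mm wide at the tank's +x and -x (white ribs on the wall below). Clockwise from above, 60 degrees on (red ribs), its underside has a pocket 2.5 mm deep; an end stop ends the turn at 65 degrees. The other way is blocked.
- tank_lock (a point): On the tank's axis at rim height, z up; its x axis is the tank's x turned 60 degrees clockwise seen from above: the direction along which the lid's grip lies when the lid is locked.
- tank_seal (a joint): The tank's spring seal, a black ring round the mouth that stands 6 mm proud of the rim and slides straight down; 0 = up, 0.006 m = pressed flush with the rim. It takes 3 N to start it, 9 N to press it 4 mm, 12 N to press it flush.
- lid: Dark grey bayonet lid, 124 mm across, 54 mm high, 0.14 kg, standing on its skirt. Origin at the centre of the skirt's lower edge, z up. Its red hollow grip bar runs along x: 92 mm long, 42 mm wide, z = 20 to 54 mm; grasp across the width. Inside the skirt (118 mm) two lugs 12 mm wide at +x and -x (white marks outside), z = 1 to 6 mm. Same either way round.
- lid_top (a point): Top of the lid's grip, 54 mm above the lid's origin, same axes. Lid origin above the tank's origin: 114 mm when set down with its lugs in the notches, resting on the seal; 110 mm or less (108 mm is the hard stop) to turn clockwise under the flange; 112.5 mm when turned 60 degrees and let go, where the seal holds it up in the pockets, locked.
- column: Loose centre column, 0.16 kg: dark disc foot 84 mm across, 5 mm thick, and a plain rod 14 mm thick on it, tip at z = 130 mm. Origin under the middle of the foot, z up. Holds two reels, the upper collar ending at z = 105 mm; carry it by the bare rod above that. In the tank its origin is 12 mm above the tank's.
- reel_a: White film reel, 0.05 kg: two flanges 83 mm across, 38 mm over both, and a hub with a 20 mm bore whose collar, 29 mm across, stands up from z = 38 to 50 mm; grasp the collar from above. Origin under its middle, z up. On the column the first reel's origin is 5 mm, the second's 55 mm above the column's. The rod rises between the fingers: let the first reel slide down the last bit.
- reel_b: Second reel, the same as reel_a, standing on reel_a's collar (50 mm higher) at the start; absent in some starts.
- cartridge_a: Empty 35 mm film cartridge, yellow with black end caps, 0.02 kg, 47 mm long (along x), 25 mm thick, lying on a flat lip, 3 mm high, that sticks out to 16 mm on its +y side; it slides rather than rolls. Origin under its middle, z up. Grasp across its thickness. One or two of the four are absent in some starts.
- cartridge_b: Empty 35 mm film cartridge, green with black end caps, 0.02 kg, 47 mm long (along x), 25 mm thick, lying on a flat lip, 3 mm high, that sticks out to 16 mm on its +y side; it slides rather than rolls. Origin under its middle, z up. Grasp across its thickness. One or two of the four are absent in some starts.
- cartridge_c: Empty 35 mm film cartridge, grey with black end caps, 0.02 kg, 47 mm long (along x), 25 mm thick, lying on a flat lip, 3 mm high, that sticks out to 16 mm on its +y side; it slides rather than rolls. Origin under its middle, z up. Grasp across its thickness. One or two of the four are absent in some starts.
- cartridge_d: Empty 35 mm film cartridge, blue with black end caps, 0.02 kg, 47 mm long (along x), 25 mm thick, lying on a flat lip, 3 mm high, that sticks out to 16 mm on its +y side; it slides rather than rolls. Origin under its middle, z up. Grasp across its thickness. One or two of the four are absent in some starts.
- cartridge_a_mid (a point): Centre of cartridge_a, 12.5 mm above its underside.
- cartridge_b_mid (a point): Centre of cartridge_b, 12.5 mm above its underside.
- cartridge_c_mid (a point): Centre of cartridge_c, 12.5 mm above its underside.
- cartridge_d_mid (a point): Centre of cartridge_d, 12.5 mm above its underside.
- waste_tray: Folded card tray for the empty cartridges, stuck to the table: 94 mm (x) by 142 mm (y), walls 16 mm high and 5 mm thick, floor 2 mm thick. Origin at the centre of its underside, z up.
- bottle: Brown chemical bottle, 60 mm across, 130 mm high, standing behind the tank; origin at the centre of its underside, z up. To be left alone.
- measure: Clear plastic measuring cup, 67 mm across, 74 mm high, near the robot; origin at the centre of its underside, z up. To be left alone.
- timer: Red and white kitchen timer, 58 mm across, 49 mm high, at the left; origin at the centre of its underside, z up. To be left alone.
Not all that is in view belongs to the job. Leave any pink look-alike of the cartridge_b alone.

How it is judged (in metres and radians):
On the way, in this order (a step that is already met when the one before it is completed fails the run):
1. every reel is threaded on the centre column, collar up (horizontal distance between each of reel_a, reel_b and column below 0.006 m and z of reel_a in the frame of column between 0.002 and 0.058 m and angle between each of reel_a, reel_b's own z axis and vertical below 0.1 rad and z of reel_b in the frame of column between 0.002 and 0.058 m), for 0.2 s.
2. the column with its reels stands upright on the floor of the tank (all of step 1 and horizontal distance between column and tank below 0.008 m and z of column in the frame of tank below 0.016 m and angle between column's own z axis and vertical below 0.06 rad), for 0.2 s.
3. the lid is pressed down and turned into its lock (horizontal distance between lid and tank below 0.005 m and z of lid in the frame of tank between 0.1095 and 0.115 m and angle between the x axis of lid and the x axis of tank_lock, either way round below 0.14 rad and angle between lid's own z axis and vertical below 0.06 rad), for 0.2 s.
At the end, for the whole second after the job is handed in: Column upright in the tank (8 mm off axis at most) with every reel on it; lid locked: centred within 5 mm, level, grip within 8 degrees of the lock direction, lower edge 109.5 to 115 mm above the table; every cartridge's middle inside the card tray, under 50 mm; all at rest (all of step 2 and all of step 3 and x of cartridge_a_mid in the frame of waste_tray between -0.045 and 0.045 m and y of cartridge_a_mid in the frame of waste_tray between -0.07 and 0.07 m and z of each of cartridge_a_mid, cartridge_b_mid, cartridge_c_mid, cartridge_d_mid in the frame of waste_tray below 0.05 m and x of cartridge_b_mid in the frame of waste_tray between -0.045 and 0.045 m and y of cartridge_b_mid in the frame of waste_tray between -0.07 and 0.07 m and x of cartridge_c_mid in the frame of waste_tray between -0.045 and 0.045 m and y of cartridge_c_mid in the frame of waste_tray between -0.07 and 0.07 m and x of cartridge_d_mid in the frame of waste_tray between -0.045 and 0.045 m and y of cartridge_d_mid in the frame of waste_tray between -0.07 and 0.07 m and linear speed of each of lid, column, reel_a, reel_b, cartridge_a, cartridge_b, cartridge_c, cartridge_d below 0.02 m/s); the robot touches nothing.
It fails at once if the bottle is shifted more than 30 mm or tipped (distance of bottle from where it was at the start of the episode above 0.03 m or angle between bottle's own z axis and vertical above 0.35 rad).
It fails at once if the measure is shifted more than 30 mm or tipped (distance of measure from where it was at the start of the episode above 0.03 m or angle between measure's own z axis and vertical above 0.35 rad).
It fails at once if the timer is shifted more than 30 mm or tipped (distance of timer from where it was at the start of the episode above 0.03 m or angle between timer's own z axis and vertical above 0.35 rad).
Of reel_b, cartridge_a, cartridge_b, cartridge_c, cartridge_d only 3 to 5 are there at a start; the rules pass over those that are not, and their reading is None.
At some moment in a run one of cartridge_a, cartridge_b, cartridge_c, cartridge_d, lid may be knocked a few centimetres aside while the robot is not near it.
It also fails if it takes over 210 s, if anything falls off the work surface, if the arm or the gripper's body presses on something with over 40 N, if the wrist force passes 120 N, or if a joint passes its speed limit or range.

## Working session

There is one attempt and no reset: what is moved stays moved. The work goes in short steps, Python scripts to look and compute and a shell command to move; the robot and the scene stay as the last step left them, time stands still between calls to the robot, and variables do not carry over. Pictures are saved under pics/ and viewed, at most 14 in all, crops included, and the job is handed in when it is done.

```bash
ls; mkdir -p pics
cat > h.py <<'E'
import numpy as np, cv2
from scipy.spatial.transform import Rotation as Ro
from rig import r
def ray(name,u,v):
    p=r.camera_params(name); R=cv2.Rodrigues(np.array(p["rvec"],float))[0]; t=np.array(p["tvec"],float).ravel()
    d=R.T@np.array([(u-p["cx"])/p["fx"],(v-p["cy"])/p["fy"],1]); return -R.T@t,d
def onz(name,u,v,z):
    c,d=ray(name,u,v); return c+d*(z-c[2])/d[2]
def proj(name,P):
    p=r.camera_params(name); R=cv2.Rodrigues(np.array(p["rvec"],float))[0]; t=np.array(p["tvec"],float).ravel()
    q=R@np.array(P,float)+t; return q[0]/q[2]*p["fx"]+p["cx"],q[1]/q[2]*p["fy"]+p["cy"]
def grab(name,fn):
    s=r.sense(); im=np.array(r.grab_frame(name)); cv2.imwrite('pics/'+fn,im[:,:,::-1]); return s,im
E
python3 - <<'E'
from h import *
for n in("scene","top"):
    grab(n,n+'0.png'); print(n,r.camera_params(n),ray(n,320,240))
print(r.camera_params("wrist")); print(r.sense())
E
```

```text
pics
scene {'fx': 596.8501705649412, 'fy': 596.8501705649412, 'cx': 322.1560225455816, 'cy': 244.37987998970206, 'rvec': array([ 1.89762116, -1.17845648,  0.61231948]), 'tvec': array([-190.44736738,  397.25754241, 1002.6221208 ])} (array([-453.20053401, -450.6695317 ,  889.2924834 ]), array([ 0.73946516,  0.38132082, -0.55484467]))
top {'fx': 534.2466054521104, 'fy': 534.2466054521104, 'cx': 326.1023498425247, 'cy': 246.01497491606034, 'rvec': array([ 2.13505151, -2.08366429,  0.22579963]), 'tvec': array([  34.40399823,  568.61154427, 1329.01957428])} (array([ 274.35986482,   45.55625097, 1418.95984607]), array([ 0.22175025,  0.01362504, -0.9751402 ]))
{'fx': 371.64829954431775, 'fy': 371.64829954431775, 'cx': 323.76534309255555, 'cy': 237.5470683844263, 'hand_eye': array([[-3.83125945e-04, -9.48280653e-01, -3.17432916e-01,
         8.10824747e+01],
       [ 9.99997126e-01,  3.88006415e-04, -2.36605526e-03,
         2.34110586e-01],
       [ 2.36685044e-03, -3.17432910e-01,  9.48277779e-01,
        -1.18029258e+02],
       [ 0.00000000e+00,  0.00000000e+00,  0.00000000e+00,
         1.00000000e+00]])}
{'clock': 0.1, 'qpos': array([-1.19140142e+00,  3.53587306e-01,  1.63405122e+00, -2.10155682e-05,
        1.15522518e+00, -2.37988770e-03]), 'qvel': array([ 3.72332640e-05, -2.45563723e-03, -2.06426973e-03, -5.54129461e-04,
        7.55201997e-04,  5.43689350e-04]), 'joint_efforts': array([-1.27230974e-04, -6.06358194e+01, -3.42821789e+01, -1.06310683e-04,
        4.03302256e-03, -2.80165250e-05]), 'eef_pos': array([ 232.71299003, -579.62930855,  255.63514462]), 'tcp_rot': array([-3.14032156e+00,  1.61910453e-05,  3.81783298e-01]), 'contact_force': array([ 0.14023646,  0.10895035, -0.11433594]), 'wrist_torque': array([0.00090482, 0.0056124 , 0.02346689]), 'grasp_force': 0.0, 'opening': 0.9993106021442879}
```

View pics/top0.png

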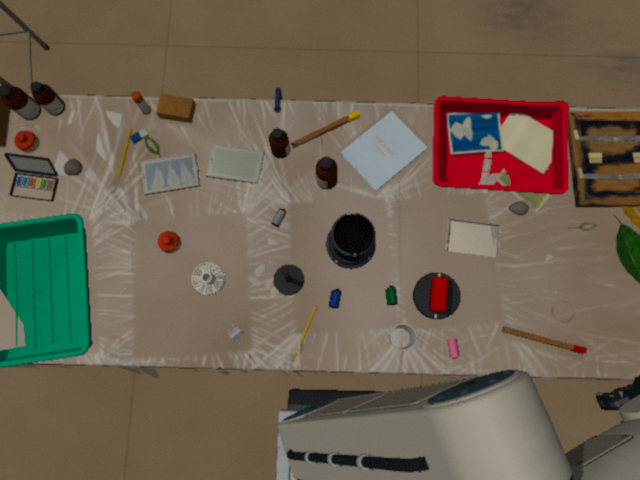

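View pics/scene0.png

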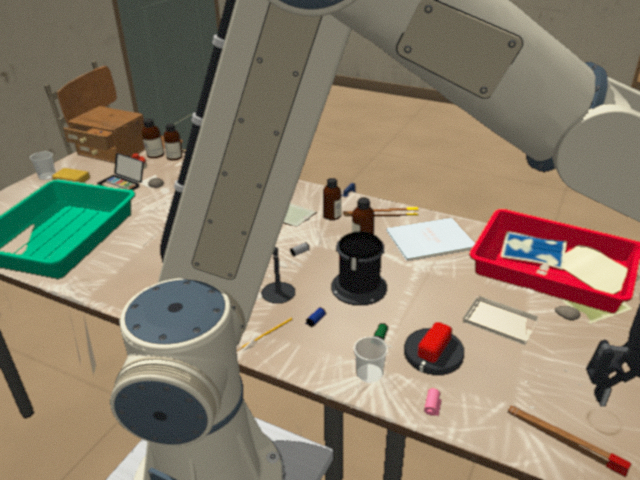

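The top view shows the tank at about (352,238), lid (437,295), column foot (289,280), reels (208,278), tray (472,238), and cartridges grey (279,216), blue (335,298) and green (391,296). Pink is the decoy at (453,348), and yellow is absent. I'll measure these next.

Run:
```python
from h import *
im=cv2.imread('pics/top0.png'); hsv=cv2.cvtColor(im,cv2.COLOR_BGR2HSV)
def comp(m,box,nm,z):
    x0,y0,x1,y1=box; k=np.zeros(m.shape,np.uint8); k[y0:y1,x0:x1]=m[y0:y1,x0:x1]
    cs,_=cv2.findContours(k,cv2.RETR_EXTERNAL,cv2.CHAIN_APPROX_NONE); c=max(cs,key=cv2.contourArea)
    rc=cv2.minAreaRect(c); b=cv2.boxPoints(rc); w=[onz('top',*p,z)[:2] for p in b]
    e=[w[1]-w[0],w[2]-w[1]]; l=max(e,key=np.linalg.norm)
    print(nm,np.round(rc[0],1),'ctr',np.round(onz('top',*rc[0],z)[:2],1),'sides',[round(np.linalg.norm(x),1) for x in e],'dir',round(np.degrees(np.arctan2(l[1],l[0])),1))
H,S,V=cv2.split(hsv)
comp(((H>100)&(H<130)&(S>120)).astype(np.uint8),(320,285,350,312),'blue',12)
comp(((H>40)&(H<90)&(S>80)).astype(np.uint8),(380,283,402,310),'green',12)
comp((V<125).astype(np.uint8),(268,203,292,230),'grey',12)
comp(((H<8)&(S>150)).astype(np.uint8),(420,265,460,320),'grip',54)
comp((V<90).astype(np.uint8),(405,265,470,325),'lid',15)
comp((V<90).astype(np.uint8),(270,260,308,298),'column',5)
comp(((V>165)&(S<40)).astype(np.uint8),(185,258,230,300),'reel z88',88)
comp(((V>165)&(S<40)).astype(np.uint8),(185,258,230,300),'reel z38',38)
comp(((H<8)&(S>150)).astype(np.uint8),(150,225,185,258),'timer',40)
A=cv2.resize(im[195:355,185:345],(480,480),interpolation=cv2.INTER_CUBIC)
B=cv2.resize(im[190:330,370:510],(480,480),interpolation=cv2.INTER_CUBIC)
cv2.imwrite('pics/z.png',cv2.resize(np.hstack([A,B]),(800,400)))
```

```text
blue [334.3 298.1] ctr [438.2  23.2] sides [np.float64(44.2), np.float64(23.6)] dir -6.8
green [390.7 295.3] ctr [ 449.2 -125.5] sides [np.float64(26.7), np.float64(43.7)] dir -172.1
grey [281.7 216.4] ctr [657.8 171.4] sides [np.float64(70.1), np.float64(56.8)] dir -70.7
grip [438.5 294.3] ctr [ 449.6 -243.1] sides [np.float64(93.0), np.float64(47.3)] dir -5.7
lid [436.5 295. ] ctr [ 452.5 -246. ] sides [np.float64(121.8), np.float64(125.2)] dir -88.6
column [289.  279.5] ctr [485.7 145.2] sides [np.float64(80.6), np.float64(78.2)] dir -88.6
reel z88 [200. 278.] ctr [471.6 363.2] sides [np.float64(0.0), np.float64(0.0)] dir 0.0
reel z38 [200. 278.] ctr [479.  375.1] sides [np.float64(0.0), np.float64(0.0)] dir 0.0
timer [168. 241.] ctr [575.3 466.4] sides [np.float64(51.5), np.float64(54.8)] dir -132.7
```

View pics/z.png

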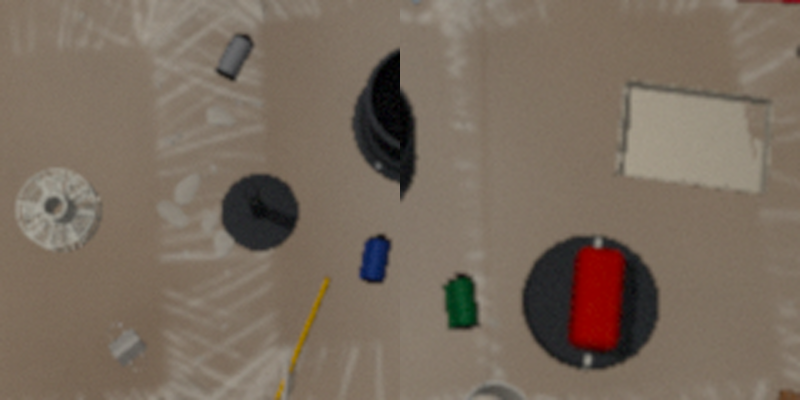

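```bash
python3 -m jog '[[[0,0,0.127],[0,0,-0.04],1],[[0,0,0.127],[0,0,-0.04],1],[[0,0,0.127],[0,0,-0.04],1],[[0,0,0],[0.025,-0.04,0],1],[[0,0,0],[0.025,-0.04,0],1],[[0,0,0],[0.025,-0.04,0],1],[[0,0,0],[0.025,-0.04,0],1],[[0,0,0],[0.025,-0.04,0],1],[[0,0,0],[0.025,-0.04,0],1],[[0,0,0],[0.025,-0.04,0],1],[[0,0,0],[0.025,-0.04,0],1]]'
python3 -m jog '[[[0,0,0],[0.01,-0.045,0],1],[[0,0,0],[0.01,-0.045,0],1],[[0,0,0],[0.01,-0.045,0],1],[[0,0,0],[0.01,-0.045,0],1],[[0,0,0],[0,-0.045,0],1],[[0,0,0],[0,-0.045,0],1],[[0,0,0],[0,-0.045,0],1],[[0,0,0],[0,-0.045,0],1],[[0,0,0],[0,0,0],1],[[0,0,0],[0,0,0],1]]'
cat >> h.py <<'E'
def wpose(s): 
    R=Ro.from_euler('xyz',s['tcp_rot']).as_matrix(); return R,np.array(s['eef_pos'])
def wonz(s,u,v,z):
    p=r.camera_params("wrist"); X=np.array(p["hand_eye"]); R,t=wpose(s)
    a,b=u-p["cx"],v-p["cy"]; q=np.hypot(a,b); th=q/p["fx"]; k=np.sin(th)/max(q,1e-9)
    d=R@X[:3,:3]@np.array([a*k,b*k,np.cos(th)]); c=R@X[:3,3]+t
    return c+d*(z-c[2])/d[2]
def rect(s,z,W,H,x0,y0,im,res=1.0):
    "ortho view of plane z: world x up, y left; top-left is (x0,y0); W,H mm"
    p=r.camera_params("wrist"); X=np.array(p["hand_eye"]); R,t=wpose(s)
    jj,ii=np.meshgrid(np.arange(int(W/res)),np.arange(int(H/res)))
    P=np.stack([x0-ii*res,y0-jj*res,np.full(ii.shape,float(z))],-1)
    q=((P-t)@R-X[:3,3])@X[:3,:3]; rr=np.hypot(q[...,0],q[...,1]); th=np.arctan2(rr,q[...,2])*p["fx"]
    return cv2.remap(im,(q[...,0]/rr*th+p["cx"]).astype(np.float32),(q[...,1]/rr*th+p["cy"]).astype(np.float32),cv2.INTER_LINEAR)
E
python3 -c "
from h import *
s,im=grab('wrist','w1.png');print(s['eef_pos'],s['tcp_rot'],s['clock'],s['qpos'])"
```

```text
clock: 1.2
eef_pos: [433.1, -258.0, 376.1]
tcp_rot: [-3.141, 0.0, 0.001]
contact_force: [-0.2, -0.7, -0.5]
opening: 1.001
grasp_force: 0.0
clock: 2.2
eef_pos: [472.0, 101.0, 375.9]
tcp_rot: [3.141, 0.001, 0.004]
contact_force: [-0.2, -0.8, -0.4]
opening: 1.002
grasp_force: 0.0
[471.96532877 101.00878532 375.92338001] [3.14106361e+00 7.76078787e-04 3.56657401e-03] 2.2 [ 2.07966243e-01  2.55095231e-02  1.77238875e+00 -3.69933681e-04
  1.34456171e+00  1.77527893e+00]
```

View pics/w1.png

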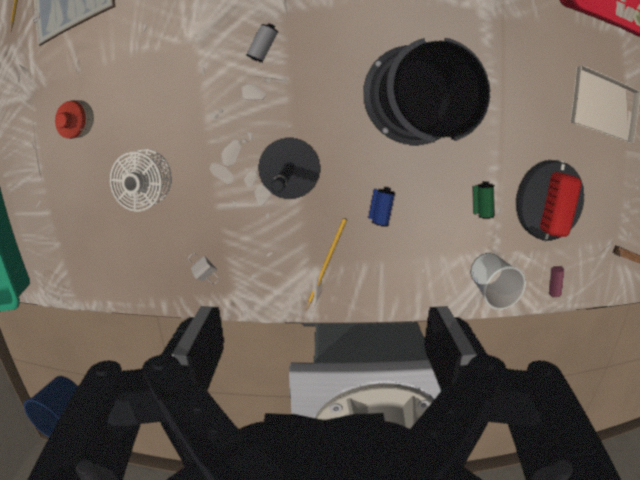

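The wrist view shows the reel pile at about (140,180), with the collar at (133,183), the column at (290,168), the tank mouth at (440,88) and the tray at (605,103). Next I'll get a closer look at the reels.

```bash
python3 -m jog '[[[0,0,0],[-0.01,-0.045,0],1],[[0,0,0],[-0.01,-0.045,0.01],1],[[0,0,0],[-0.01,-0.045,0.01],1],[[0,0,0],[-0.01,-0.045,0.01],1],[[0,0,0],[-0.01,-0.045,0.01],1],[[0,0,0],[0,-0.03,0.01],1],[[0,0,0],[0,0,0],1],[[0,0,0],[0,0,0],1]]'
python3 -c "
from h import *
s,im=grab('wrist','w2.png');print(s['eef_pos'],s['tcp_rot'],s['clock'],s['qpos'])
np.save('s2.npy',s,allow_pickle=True)
V=im.max(2);cv2.imwrite('pics/w2c.png',im[40:400,120:600,::-1])"
```

```text
clock: 3.05
eef_pos: [422.6, 354.0, 325.8]
tcp_rot: [3.14, 0.001, 0.0]
contact_force: [0.5, -0.5, -0.7]
opening: 1.003
grasp_force: 0.0
[422.56352547 354.03270246 325.79582197] [3.14019755e+00 7.71783229e-04 4.01149964e-04] 3.05 [ 6.94993093e-01  1.77502092e-01  1.71031934e+00 -6.07896142e-04
  1.25525722e+00  2.26557681e+00]
```

View pics/w2c.png

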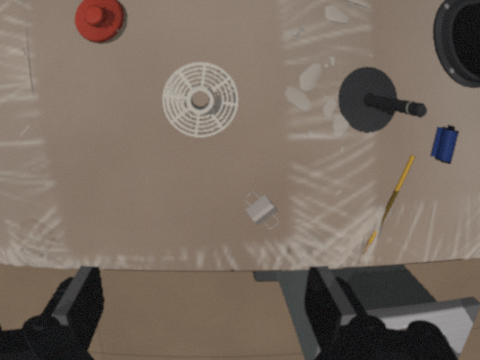

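Single reel: the flange is 76 px wide, which fits a top at z = 38. Collar at crop (200,99), column foot at (367,100), rod tip at (420,110).

Run:
```python
from h import *
s=np.load('s2.npy',allow_pickle=True).item(); im=cv2.imread('pics/w2.png')
def circ(m,nm,z,x0,y0,res):
    m=cv2.morphologyEx(m.astype(np.uint8),cv2.MORPH_CLOSE,np.ones((5,5)))
    cs,_=cv2.findContours(m,cv2.RETR_EXTERNAL,cv2.CHAIN_APPROX_NONE); c=max(cs,key=cv2.contourArea)
    h=cv2.convexHull(c); (a,b),R=cv2.minEnclosingCircle(h); M=cv2.moments(h)
    print(nm,'encl',np.round([x0-b*res,y0-a*res,2*R*res],1),'mom',np.round([x0-M['m01']/M['m00']*res,y0-M['m10']/M['m00']*res,2*np.sqrt(M['m00']/np.pi)*res],1))
a=rect(s,38,140,140,560,450,im,.5); g=a.max(2).astype(int); sat=g-a.min(2); print(np.percentile(g,[5,50,90]),np.percentile(sat,[5,50,90]))
circ((g>150)&(sat<22),'reel38',38,560,450,.5)
circ((a.max(2)<70),'x',38,560,450,.5) if 0 else None
b=rect(s,50,60,60,520,410,im,.25)
c=rect(s,5,160,120,550,220,im,.5)
circ((c[:, :].max(2)<75)&(np.arange(320)[None,:]<190),'foot',5,550,220,.5)
d=rect(s,130,60,60,520,170,im,.25)
cv2.imwrite('pics/c1.png',np.hstack([cv2.resize(x,(240,240)) for x in (a,b,d)]+[cv2.resize(c,(320,240))])[:, :800])
```

```text
[133. 139. 164.] [15. 28. 30.]
reel38 encl [479.3 358.2  83.1] mom [479.3 358.3  82.6]
foot encl [485.4 148.9  82.1] mom [485.5 154.4  74.7]
```

View pics/c1.png

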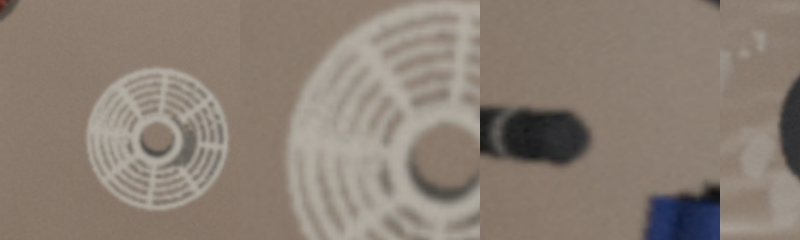

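```bash
python3 -m jog '[[[0,0,0],[0.0285,-0.0025,0.04],0.1],[[0,0,0],[0.0285,-0.002,0.04],0.1],[[0,0,0],[0,0,0.045],0.1],[[0,0,0],[0,0,0.045],0.1],[[0,0,0],[0,0,0.03],0.1],[[0,0,0],[0,0,0.02],0.1],[[0,0,0],[0,0,0.01],0.1],[[0,0,0],[0,0,0],0.1],[[0,0,0],[0,0,0],0.1],[[0,0,0],[0,0,0],0.1]]' 25
python3 -c "
from h import *
s,im=grab('wrist','w3.png');print(s['eef_pos'],s['opening']);np.save('s3.npy',s,allow_pickle=True)"
```

```text
clock: 4.1
eef_pos: [480.1, 360.0, 97.9]
tcp_rot: [-3.14, -0.002, 0.0]
contact_force: [0.6, -0.7, -0.1]
opening: 0.547
grasp_force: 0.0
[480.10101829 359.9710414   97.89964222] 0.547181894744749
```

View pics/w3.png

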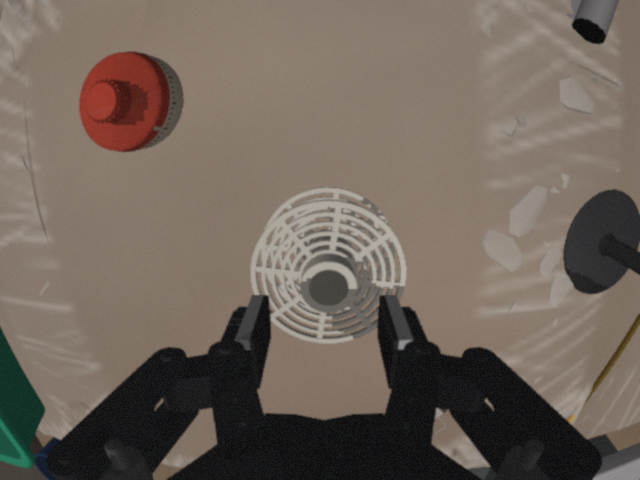

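The reel collar sits at (329,288), just right of the finger midline at 324, so I'll correct by about 2 mm, descend and grip.

```bash
python3 -m jog '[[[0,0,0],[-0.001,0.0017,0.016],0.0],[[0,0,0],[0,0,0.012],0.0],[[0,0,0],[0,0,0.004],0.0],[[0,0,0],[0,0,0],0],[[0,0,0],[0,0,0],-1],[[0,0,0],[0,0,0],-1],[[0,0,0],[0,0,0],-1],[[0,0,0],[0,0,0],-1],[[0,0,0],[0,0,0],-1]]' 25
```

```text
clock: 5.05
eef_pos: [478.4, 358.3, 64.7]
tcp_rot: [-3.141, -0.001, 0.001]
contact_force: [0.3, 0.2, 3.0]
opening: 0.338
grasp_force: 25.0
```

```bash
python3 -m jog '[[[0,0,0],[0,0,-0.01],-1],[[0,0,0],[0,0,-0.035],-1],[[0,0,0],[0,0,-0.05],-1],[[0,0,0],[0,0,-0.05],-1],[[0,0,0],[0.001,0.04,0],-1],[[0,0,0],[0.001,0.04,0],-1],[[0,0,0],[0.001,0.04,0],-1],[[0,0,0],[0.001,0.025,0],-1],[[0,0,0],[0,0,0],-1],[[0,0,0],[0,0,0],-1],[[0,0,0],[0,0,0],-1]]'
python3 -c "
from h import *
s,im=grab('wrist','w4.png');print(s['eef_pos'],s['opening'],s['grasp_force']);np.save('s4.npy',s,allow_pickle=True)
cv2.imwrite('pics/w4c.png',cv2.resize(im[130:370,200:600,::-1],(800,480)))"
```

```text
clock: 6.15
eef_pos: [482.4, 213.7, 209.6]
tcp_rot: [-3.141, -0.0, 0.001]
contact_force: [0.7, 0.1, -1.2]
opening: 0.346
grasp_force: 25.0
[482.37609117 213.6827417  209.60675031] 0.3463434083597183 24.96923692524433
```

View pics/w4c.png

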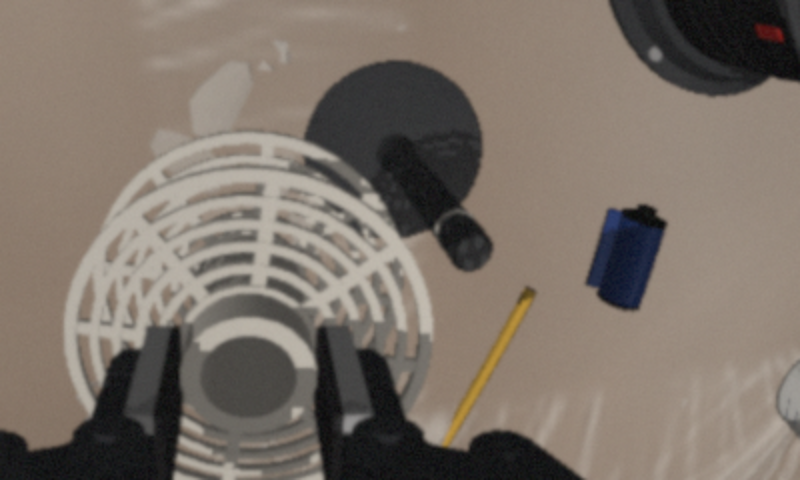

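Rod tip at full-image (436,254), bore centre at (324,319). I'll cast both.

Run:
```python
from h import *
s=np.load('s4.npy',allow_pickle=True).item()
print('bore',wonz(s,324.3,319,194.9),'tip',wonz(s,435.8,253.5,130))
im=cv2.imread('pics/w4.png')
print('foot L/R/top edges', wonz(s,200+304/2,130+145/2,5),wonz(s,200+483/2,130+145/2,5),wonz(s,200+393/2,130+60/2,5))
p=r.camera_params('scene')
```

```text
bore [483.46709446 213.40138061 194.9       ] tip [487.47608016 147.986434   130.        ]
foot L/R/top edges [488.35598793 188.89344251   5.        ] [489.50806686 105.79734799   5.        ] [527.25622851 150.23867887   5.        ]
```

```bash
python3 -m jog '[[[0,0,0],[0.001,0.025,0],-1],[[0,0,0],[0.001,0.025,0],-1],[[0,0,0],[0.0012,0.0156,0],-1],[[0,0,0],[0,0,0],-1],[[0,0,0],[0,0,0],-1],[[0,0,0],[0,0,0],-1]]'
python3 -c "
from h import *
s,im=grab('wrist','w5.png');print(s['eef_pos'],s['opening'],s['grasp_force']);np.save('s5.npy',s,allow_pickle=True)
cv2.imwrite('pics/w5c.png',cv2.resize(im[230:380,225:425,::-1],(800,600),interpolation=2))"
```

```text
clock: 6.8
eef_pos: [485.6, 148.2, 209.3]
tcp_rot: [-3.141, -0.0, 0.001]
contact_force: [0.3, -0.1, -0.9]
opening: 0.343
grasp_force: 25.0
[485.6432517  148.20130392 209.32232703] 0.34298980048312144 25.006988737732172
```

View pics/w5c.png

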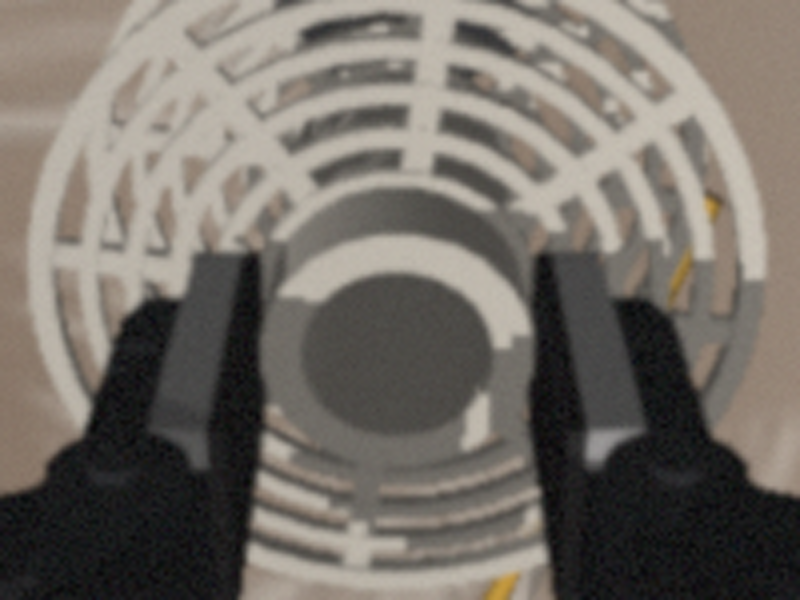

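The bore is at (324,318), where expected. I'll descend with force checks.

```bash
python3 -m jog '[[[0,0,0],[0,0,0.01],-1],[[0,0,0],[0,0,0.008],-1],[[0,0,0],[0,0,0.006],-1],[[0,0,0],[0,0,0.006],-1],[[0,0,0],[0,0,0],-1]]'; python3 -m jog '[[[0,0,0],[0,0,0.012],-1],[[0,0,0],[0,0,0.012],-1],[[0,0,0],[0,0,0.012],-1],[[0,0,0],[0,0,0],-1],[[0,0,0],[0,0,0],-1]]'
```

```text
clock: 7.35
eef_pos: [484.9, 147.2, 178.2]
tcp_rot: [3.141, 0.002, 0.001]
contact_force: [-0.4, -0.4, -0.8]
opening: 0.343
grasp_force: 25.0
clock: 7.85
eef_pos: [485.2, 147.3, 142.8]
tcp_rot: [3.141, 0.001, 0.001]
contact_force: [-0.0, -0.2, -1.5]
opening: 0.341
grasp_force: 25.0
```

```bash
python3 -m jog '[[[0,0,0],[0,0,0.015],-1],[[0,0,0],[0,0,0.015],-1],[[0,0,0],[0,0,0.015],-1],[[0,0,0],[0,0,0],-1],[[0,0,0],[0,0,0],-0.1],[[0,0,0],[0,0,0],-0.1],[[0,0,0],[0,0,0],-0.1],[[0,0,0],[0,0,0],-0.1],[[0,0,0],[0,0,-0.02],0],[[0,0,0],[0,0,-0.04],0],[[0,0,0],[0,0,-0.04],0],[[0,0,0],[0,0,0],0]]'
python3 -c "
from h import *
s,im=grab('wrist','w6.png');print(s['eef_pos'],s['opening'],s['grasp_force']);np.save('s6.npy',s,allow_pickle=True)
cv2.imwrite('pics/w6c.png',im[130:430,120:520,::-1])"
```

```text
clock: 9.05
eef_pos: [488.5, 148.3, 203.5]
tcp_rot: [-3.139, -0.009, 0.001]
contact_force: [0.7, -0.3, -0.5]
opening: 0.503
grasp_force: 0.0
[488.48149064 148.31415903 203.50150057] 0.5032109039475747 0.0
```

View pics/w6c.png

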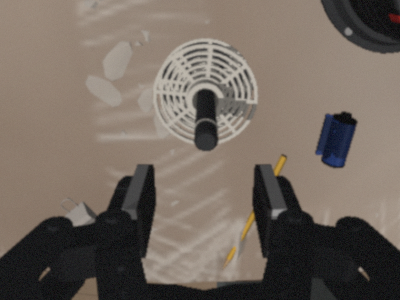

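The reel is seated on the column. Next, a look at the tank.

```bash
python3 -m jog '[[[0,0,0],[0.01,0.01,-0.04],0],[[0,0,0],[0.01,0.03,-0.04],0],[[0,0,0],[0.01,0.04,-0.04],0],[[0,0,0],[0.01,0.045,0],0],[[0,0,0],[0.01,0.04,0],0],[[0,0,0],[0,0,0],0],[[0,0,0],[0,0,0],0]]'
python3 - <<'E'
from h import *
s,im=grab('wrist','w7.png');print(s['eef_pos'],s['tcp_rot'],s['clock']);np.save('s7.npy',s,allow_pickle=True)
print(wonz(s,324,150,124))
im=im[:,:,::-1]
a=rect(s,130,200,200,690,80,im,.5); b=rect(s,12,200,200,690,80,im,.5)
cv2.imwrite('pics/w7c.png',np.clip(np.hstack([a,b]).astype(float)*1.6,0,255))
E
```

```text
clock: 9.8
eef_pos: [533.6, -12.6, 311.0]
tcp_rot: [-3.141, 0.002, -0.001]
contact_force: [0.4, 0.3, 0.5]
opening: 0.502
grasp_force: 0.0
[533.63162321 -12.5503927  311.01489886] [-3.14125808e+00  2.07098353e-03 -1.43773608e-03] 9.8
[587.44811158 -12.51270693 124.        ][ WARN:0@1.569] global loadsave.cpp:1063 imwrite_ Unsupported depth image for selected encoder is fallbacked to CV_8U.
```

View pics/w7c.png

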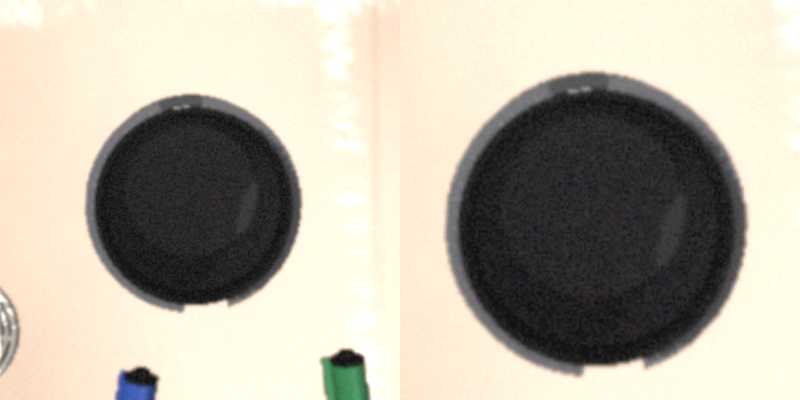

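Both notches are visible, at rectified (190,102) and (205,303), so the tank's x is close to world x. I'll fit the flange at z = 121.

Run:
```python
from h import *
from scipy.optimize import least_squares
s=np.load('s7.npy',allow_pickle=True).item(); im=cv2.imread('pics/w7.png')
res=.25; x0,y0=680,70
a=rect(s,121,160,160,x0,y0,im,res); g=cv2.GaussianBlur(a,(0,0),2).max(2)
m=(g<85).astype(np.uint8); cs,_=cv2.findContours(m,cv2.RETR_EXTERNAL,cv2.CHAIN_APPROX_NONE); c=max(cs,key=cv2.contourArea)[:,0,:]
P=np.c_[x0-c[:,1]*res,y0-c[:,0]*res]
f=least_squares(lambda q:np.hypot(P[:,0]-q[0],P[:,1]-q[1])-q[2],[590,-25,55],loss='soft_l1',f_scale=.3)
print('flange',f.x)
rr=np.hypot(P[:,0]-f.x[0],P[:,1]-f.x[1]); th=np.degrees(np.arctan2(P[:,1]-f.x[1],P[:,0]-f.x[0]))
for t in range(-180,180,4):
    k=(th>=t)&(th<t+4)
    if k.any() and abs(rr[k].mean()-f.x[2])>.5: print(t,round(rr[k].mean()-f.x[2],1),end='; ')
# polar strip at flange radius
ang=np.radians(np.arange(-180,180,1.0))
for R in (53.5,):
    print([int(g[int((x0-(f.x[0]+R*np.cos(t)))/res),int((y0-(f.x[1]+R*np.sin(t)))/res)]) for t in np.radians(np.arange(-30,31,1))])
    print([int(g[int((x0-(f.x[0]+R*np.cos(t)))/res),int((y0-(f.x[1]+R*np.sin(t)))/res)]) for t in np.radians(np.arange(150,211,1))])
# top camera check
# reel/column
```

```text
flange [587.33207474 -16.70841192  54.62182707]
-180 -3.2; -176 -3.0; -172 -3.2; -168 -3.1; -164 -2.6; -36 -0.6; -8 0.6; -4 1.1; 0 1.3; 4 1.1; 8 1.2; 12 1.1; 16 1.0; 20 0.7; 172 -1.3; 176 -3.2; [77, 77, 78, 77, 76, 77, 77, 77, 78, 78, 77, 77, 77, 77, 77, 77, 78, 77, 76, 76, 76, 77, 76, 76, 73, 66, 60, 59, 58, 57, 56, 56, 56, 57, 57, 57, 57, 57, 57, 55, 57, 58, 58, 58, 57, 57, 56, 57, 60, 65, 73, 76, 75, 76, 77, 78, 78, 76, 77, 78, 78]
[70, 67, 67, 69, 70, 69, 70, 69, 70, 70, 69, 70, 71, 71, 71, 69, 69, 70, 69, 71, 70, 68, 67, 70, 83, 116, 145, 160, 163, 163, 163, 163, 163, 163, 164, 159, 159, 159, 158, 165, 165, 162, 158, 161, 162, 165, 163, 161, 153, 121, 78, 67, 64, 59, 60, 63, 62, 54, 50, 50, 51]
```

Run:
```python
from h import *
from scipy.optimize import least_squares
s=np.load('s7.npy',allow_pickle=True).item(); im=cv2.imread('pics/w7.png')
res=.25; x0,y0=680,70
a=rect(s,121,160,160,x0,y0,im,res); g=cv2.GaussianBlur(a,(0,0),2).max(2)
for T in (85,105):
    m=(g<T).astype(np.uint8); cs,_=cv2.findContours(m,cv2.RETR_EXTERNAL,cv2.CHAIN_APPROX_NONE); c=max(cs,key=cv2.contourArea)[:,0,:]
    P=np.c_[x0-c[:,1]*res,y0-c[:,0]*res]; th=np.degrees(np.arctan2(P[:,1]+16.7,P[:,0]-587))
    P=P[(abs(th)>45)&(abs(th)<160)]
    f=least_squares(lambda q:np.hypot(P[:,0]-q[0],P[:,1]-q[1])-q[2],[590,-25,55],loss='soft_l1',f_scale=.3); print(T,f.x)
s=np.load('s6.npy',allow_pickle=True).item(); print(wonz(s,325,270,130),s['eef_pos'])
im=cv2.imread('pics/w6.png'); a=rect(s,43,120,120,545,210,im,.25)
g=a.max(2).astype(int); sat=g-a.min(2); m=((g>150)&(sat<22)).astype(np.uint8)
cs,_=cv2.findContours(cv2.morphologyEx(m,5-2,np.ones((7,7))),0,1); h=cv2.convexHull(max(cs,key=cv2.contourArea)); (u,v),R=cv2.minEnclosingCircle(h); print('reel',545-v*.25,210-u*.25,R*.5)
```

```text
85 [586.99033462 -16.75080555  54.58017567]
105 [587.04500233 -16.61878759  55.17024512]
[486.79973319 147.85654641 130.        ] [488.48149064 148.31415903 203.50150057]
reel 486.9650230407715 154.06996154785156 95.32769775390625
```

```bash
python3 -m jog '[[[0,0,0],[-0.01,-0.04,0.02],0],[[0,0,0],[-0.01,-0.04,0.02],0],[[0,0,0],[-0.01,-0.04,0.02],0],[[0,0,0],[-0.01,-0.0404,0.02],0],[[0,0,0],[-0.007,0,0.02],0],[[0,0,0],[0,0,0],0],[[0,0,0],[0,0,0],0]]'
```

```text
clock: 10.55
eef_pos: [486.6, 149.2, 212.3]
tcp_rot: [3.141, 0.001, 0.002]
contact_force: [0.5, 0.2, 0.1]
opening: 0.501
grasp_force: 0.0
```

```bash
python3 -m jog '[[[0,0,0],[0,0.0014,0.03],0],[[0,0,0],[0,0,0.03],0],[[0,0,0],[0,0,0.025],0],[[0,0,0],[0,0,0.011],0],[[0,0,0],[0,0,0],-1],[[0,0,0],[0,0,0],-1],[[0,0,0],[0,0,0],-1],[[0,0,0],[0,0,0],-1],[[0,0,0],[0,0,0],-1],[[0,0,0],[0,0,0],-1]]' 60
python3 -m jog '[[[0,0,0],[0,0,-0.01],-1],[[0,0,0],[0,0,-0.035],-1],[[0,0,0],[0,0,-0.05],-1],[[0,0,0],[0,0,-0.05],-1],[[0,0,0],[0,0,-0.01],-1],[[0,0,0],[0.02,0.033,0],-1],[[0,0,0],[0.02,0.033,0],-1],[[0,0,0],[0.02,0.033,0],-1],[[0,0,0],[0.02,0.033,0],-1],[[0,0,0],[0.0205,0.0325,0],-1],[[0,0,0],[0,0,0],-1],[[0,0,0],[0,0,0],-1]]'
python3 -c "
from h import *
s,im=grab('wrist','w8.png');print(s['eef_pos'],s['opening'],s['grasp_force']);np.save('s8.npy',s,allow_pickle=True)
s,j=grab('scene','sc8.png')
cv2.imwrite('pics/w8c.png',np.hstack([cv2.resize(im[60:360,180:480,::-1],(400,400)),cv2.resize(j[100:350,200:450,::-1],(400,400))]))"
```

```text
clock: 11.55
eef_pos: [488.0, 147.5, 117.5]
tcp_rot: [-3.141, -0.002, 0.001]
contact_force: [1.2, 0.3, 7.2]
opening: 0.147
grasp_force: 59.0
clock: 12.75
eef_pos: [587.1, -17.8, 270.7]
tcp_rot: [-3.141, 0.002, -0.001]
contact_force: [-1.3, 0.2, -1.0]
opening: 0.147
grasp_force: 59.2
[587.10433989 -17.78908526 270.7096408 ] 0.1468292525752881 59.23259117964335
```

View pics/w8c.png

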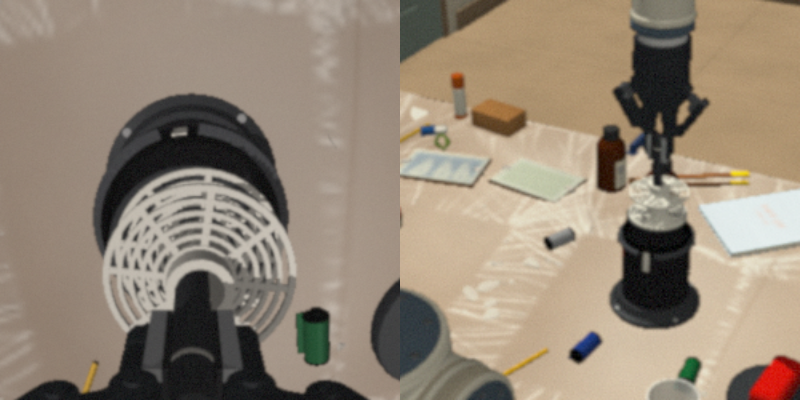

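Column is over the mouth with the reel loose on it (tank rim at crop (190,200)). I'll lower it in stages, watching the force.

```bash
python3 -m jog '[[[0,0,0],[0,-0.001,0.015],-1],[[0,0,0],[0,0,0.012],-1],[[0,0,0],[0,0,0.01],-1],[[0,0,0],[0,0,0.01],-1],[[0,0,0],[0,0,0],-1]]'; python3 -m jog '[[[0,0,0],[0,0,0.015],-1],[[0,0,0],[0,0,0.015],-1],[[0,0,0],[0,0,0],-1]]'; python3 -m jog '[[[0,0,0],[0,0,0.015],-1],[[0,0,0],[0,0,0.015],-1],[[0,0,0],[0,0,0.015],-1],[[0,0,0],[0,0,0],-1]]'
```

```text
clock: 13.35
eef_pos: [586.7, -16.0, 222.3]
tcp_rot: [-3.141, 0.003, 0.001]
contact_force: [0.8, -0.3, -2.5]
opening: 0.147
grasp_force: 59.2
clock: 13.65
eef_pos: [586.1, -16.2, 191.7]
tcp_rot: [-3.141, 0.004, 0.001]
contact_force: [-1.4, 0.1, -1.6]
opening: 0.145
grasp_force: 59.2
clock: 14.05
eef_pos: [586.0, -16.2, 146.5]
tcp_rot: [-3.141, 0.004, 0.001]
contact_force: [0.3, -0.6, -1.8]
opening: 0.146
grasp_force: 59.2
```

Going in freely. Lower the last 16 mm, release and rise.

```bash
python3 -m jog '[[[0,0,0],[0,0,0.009],-1],[[0,0,0],[0,0,0.005],-1],[[0,0,0],[0,0,0.001],-1],[[0,0,0],[0,0,0.001],-1],[[0,0,0],[0,0,0],-1],[[0,0,0],[0,0,0],-1]]'; python3 -m jog '[[[0,0,0],[0,0,0],-0.4],[[0,0,0],[0,0,0],-0.4],[[0,0,0],[0,0,0],-0.4],[[0,0,0],[0,0,0],-0.4],[[0,0,0],[0,0,-0.02],-0.4],[[0,0,0],[0,0,-0.03],-0.4],[[0,0,0],[0,0,-0.045],0],[[0,0,0],[0,0,-0.045],0],[[0,0,0],[0,0,-0.03],0],[[0,0,0],[0,0,0],0],[[0,0,0],[0,0,0],0]]'
python3 - <<'E'
from h import *
s,im=grab('wrist','w9.png');print(s['eef_pos'],s['opening']);np.save('s9.npy',s,allow_pickle=True)
im=im[:,:,::-1]
a=rect(s,121,150,150,660,60,im,.375); b=rect(s,142,150,150,660,60,im,.375)
cv2.imwrite('pics/w9c.png',cv2.convertScaleAbs(np.hstack([a,b]),alpha=1.6))
E
```

```text
clock: 14.65
eef_pos: [587.8, -16.2, 133.7]
tcp_rot: [-3.142, -0.001, 0.001]
contact_force: [-0.3, -0.8, -2.1]
opening: 0.143
grasp_force: 59.2
clock: 15.75
eef_pos: [587.7, -16.2, 303.7]
tcp_rot: [3.142, -0.001, 0.001]
contact_force: [-0.3, 0.2, -0.2]
opening: 0.497
grasp_force: 0.0
[587.72861449 -16.24687492 303.74985366] 0.4967880176787746
```

View pics/w9c.png

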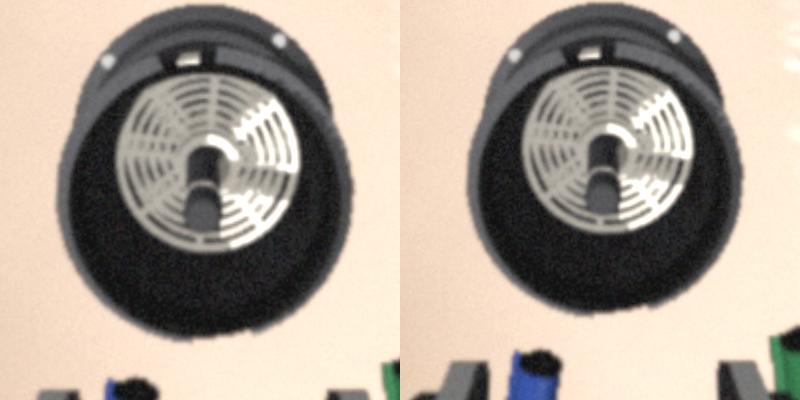

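The column stands in the tank, with the tip near (583,-16), about 4 mm off axis, which is within tolerance. The reel is on it. Now I'll measure the lid by numbers.

```bash
python3 -m jog '[[[0,0,0],[-0.031,0.032,0],1],[[0,0,0],[-0.031,0.032,0],1],[[0,0,0],[-0.031,0.033,0],1],[[0,0,0],[-0.031,0.033,0],1],[[0,0,0],[-0.031,0.033,0],1],[[0,0,0],[-0.031,0.033,0],1],[[0,0,0],[-0.032,0.033,0],1],[[0,0,0],[0,0,0],1],[[0,0,0],[0,0,0],1]]'
cat > lid.py <<'E'
from h import *
import sys
s,im=grab('wrist',sys.argv[1]);np.save('sl.npy',s,allow_pickle=True);print(s['eef_pos'],s['tcp_rot'])
im=im[:,:,::-1].copy(); res=.5; x0,y0=float(sys.argv[2])+100,float(sys.argv[3])+100
def world(b): return np.c_[x0-b[:,1]*res,y0-b[:,0]*res]
a=rect(s,54,200,200,x0,y0,im,res); h=cv2.cvtColor(a,cv2.COLOR_BGR2HSV)
for vt in (60,110,140):
    m=(((h[...,0]<8)|(h[...,0]>172))&(h[...,1]>150)&(h[...,2]>vt)).astype(np.uint8)
    cs,_=cv2.findContours(m,0,1); c=max(cs,key=cv2.contourArea); b=world(cv2.boxPoints(cv2.minAreaRect(c)))
    e=[b[1]-b[0],b[2]-b[1]]; l=max(e,key=np.linalg.norm); print('grip',vt,b.mean(0).round(1),[np.linalg.norm(q).round(1) for q in e],'deg',np.degrees(np.arctan2(l[1],l[0])).round(1))
a=rect(s,20,200,200,x0,y0,im,res); g=a.max(2); m=((g<95)).astype(np.uint8); m|=((cv2.cvtColor(a,40)[...,1]>150).astype(np.uint8))
m=cv2.morphologyEx(m,cv2.MORPH_OPEN,np.ones((5,5))); cs,_=cv2.findContours(m,0,1)
for c in sorted(cs,key=cv2.contourArea)[-2:]:
    (u,v),R=cv2.minEnclosingCircle(c); print('disc',x0-v*res,y0-u*res,2*R*res,'area d',2*np.sqrt(cv2.contourArea(c)/np.pi)*res)
cv2.imwrite('pics/lid_rect.png',a)
w=rect(s,6,200,200,x0,y0,im,res); hh=cv2.cvtColor(w,40); k=((hh[...,2]>190)&(hh[...,1]<30)).astype(np.uint8); n,_,st,ce=cv2.connectedComponentsWithStats(k)
for i in range(1,n):
    if st[i,4]>15: print('white',x0-ce[i][1]*res,y0-ce[i][0]*res,st[i,4])
E
python3 lid.py w10.png 450 -245
```

```text
clock: 16.7
eef_pos: [368.7, -245.7, 302.1]
tcp_rot: [-3.14, 0.002, -0.002]
contact_force: [0.0, -0.2, 0.1]
opening: 0.997
grasp_force: 0.0
[ 368.67834898 -245.69496331  302.05494022] [-3.14007718e+00  1.77117042e-03 -2.15499749e-03]
grip 60 [ 488.3 -272. ] [np.float32(89.8), np.float32(42.3)] deg -5.7
grip 110 [ 489.2 -270.6] [np.float32(87.3), np.float32(37.6)] deg -5.9
grip 140 [ 489.8 -269.7] [np.float32(80.7), np.float32(32.0)] deg -5.7
disc 488.95697021484375 -271.9839782714844 123.57444763183594 area d 121.53408430800982
```

The lid has been knocked to about (488.7,-272), 46 mm from where the top camera first showed it; disc and grip sizes match. I'll grasp it there.

```bash
python3 -m jog '[[[0,0,0],[0.04,0.0088,0.02],1],[[0,0,0],[0.04,0.0088,0.02],1],[[0,0,0],[0.04,0.0088,0.02],1],[[0,0,0.1],[0,0,0],1],[[0,0,0],[0,0,0.04],1],[[0,0,0],[0,0,0.04],1],[[0,0,0],[0,0,0.03],1],[[0,0,0],[0,0,0],1],[[0,0,0],[0,0,0],1]]'
python3 lid.py w11.png 488 -272
```

```text
clock: 17.65
eef_pos: [490.4, -270.6, 133.1]
tcp_rot: [-3.141, 0.001, -0.098]
contact_force: [0.5, 0.5, 0.2]
opening: 1.0
grasp_force: 0.0
[ 490.37948305 -270.59446938  133.0503139 ] [-3.14078553e+00  1.48314179e-03 -9.75561376e-02]
grip 60 [ 494.1 -272.9] [np.float32(91.5), np.float32(42.2)] deg -6.3
grip 110 [ 492.  -271.7] [np.float32(87.0), np.float32(37.6)] deg -5.8
grip 140 [ 490.7 -270.3] [np.float32(81.8), np.float32(33.0)] deg -6.2
disc 410.75 -357.0 53.11553955078125 area d 39.14922862554194
disc 489.47591400146484 -272.1149673461914 127.46693420410156 area d 122.56556110326349
```

```bash
python3 -m jog '[[[0,0,0],[-0.001,0.0015,0.035],1],[[0,0,0],[0,0,0.03],1],[[0,0,0],[0,0,0.018],1],[[0,0,0],[0,0,0],1],[[0,0,0],[0,0,0],-1],[[0,0,0],[0,0,0],-1],[[0,0,0],[0,0,0],-1],[[0,0,0],[0,0,0],-1],[[0,0,0],[0,0,0],-1],[[0,0,0],[0,0,0],-1]]' 80
```

```text
clock: 18.7
eef_pos: [489.8, -273.7, 52.2]
tcp_rot: [3.141, -0.003, -0.099]
contact_force: [-1.2, 0.5, 10.2]
opening: 0.474
grasp_force: 81.2
```

```bash
python3 -m jog '[[[0,0,0],[0,0,-0.01],-1],[[0,0,-0.11],[0,0,-0.04],-1],[[0,0,-0.113],[0,0,-0.05],-1],[[0,0,0],[0,0,-0.05],-1],[[0,0,0],[0,0,-0.02],-1],[[0,0,0],[0,0,0],-1],[[0,0,0],[0,0,0],-1]]'; python3 -m jog '[[[0,0,0],[0.0183,-0.0347,0],-1],[[0,0,0],[0.0183,-0.0347,0],-1],[[0,0,0],[0.0183,-0.0347,0],-1],[[0,0,0],[0.0183,-0.0347,0],-1],[[0,0,0],[0.0183,-0.0347,0],-1],[[0,0,0],[0.0183,-0.0347,0],-1],[[0,0,0],[0.0183,-0.0347,0],-1],[[0,0,0],[0,0,0],-1],[[0,0,0],[0,0,0],-1],[[0,0,0],[0,0,0],-1]]'
python3 - <<'E'
from h import *
s,im=grab('wrist','w12.png');np.save('s12.npy',s,allow_pickle=True); print(s['eef_pos'],s['tcp_rot'],s['grasp_force'],s['opening'])
im=im[:,:,::-1].copy(); z=s['eef_pos'][2]-52
p=np.array(s['eef_pos']); res=.5; x0,y0=p[0]+100,p[1]+100
# disc edge in hand: plane of lid disc top z+20
a=rect(s,z+20,200,200,x0,y0,im,res); np.save('a12.npy',a)
yaw=s['tcp_rot'][2]
g=cv2.GaussianBlur(a,(0,0),1.5).max(2)
for d in range(-80,81,10):
    t=np.radians(d); pr=[int(g[int((100-R*np.cos(t))/res),int((100-R*np.sin(t))/res)]) for R in range(48,76,2)]
    print(d,pr)
cv2.imwrite('pics/w12c.png',cv2.resize(np.hstack([im[:480,120:520],a]),(800,480)))
E
```

```text
clock: 19.4
eef_pos: [488.3, -272.9, 220.4]
tcp_rot: [3.141, -0.0, 0.124]
contact_force: [-1.2, -0.4, -2.9]
opening: 0.476
grasp_force: 81.5
clock: 20.4
eef_pos: [584.7, -16.9, 218.9]
tcp_rot: [-3.142, 0.003, 0.124]
contact_force: [0.6, -0.6, -1.8]
opening: 0.479
grasp_force: 81.7
[584.71457238 -16.91119898 218.85625791] [-3.14150464e+00  2.79970113e-03  1.23603285e-01] 81.72733783721924 0.47856782163221473
-80 [74, 75, 76, 76, 75, 75, 80, 176, 191, 191, 190, 191, 191, 189]
-70 [74, 74, 75, 75, 74, 75, 72, 166, 192, 191, 191, 190, 189, 189]
-60 [73, 73, 73, 73, 73, 73, 64, 151, 188, 190, 190, 189, 188, 188]
-50 [70, 70, 70, 72, 71, 71, 57, 122, 197, 194, 187, 184, 185, 186]
-40 [55, 69, 70, 70, 70, 69, 54, 100, 188, 188, 187, 187, 187, 188]
-30 [61, 68, 68, 67, 68, 67, 53, 128, 184, 186, 186, 186, 185, 185]
-20 [64, 67, 67, 66, 66, 65, 52, 46, 135, 184, 184, 185, 185, 185]
-10 [66, 66, 66, 66, 66, 65, 49, 36, 46, 47, 117, 115, 164, 184]
0 [65, 65, 65, 65, 65, 64, 54, 39, 42, 42, 61, 46, 52, 64]
10 [67, 109, 110, 127, 109, 79, 60, 91, 47, 38, 58, 55, 53, 64]
20 [64, 64, 64, 64, 64, 64, 53, 45, 58, 60, 53, 69, 95, 171]
30 [63, 63, 63, 63, 63, 63, 55, 51, 67, 97, 164, 177, 177, 177]
40 [63, 63, 63, 64, 63, 62, 54, 69, 173, 177, 176, 176, 176, 175]
50 [62, 62, 63, 62, 62, 62, 57, 108, 176, 175, 174, 174, 173, 173]
60 [62, 62, 62, 63, 62, 61, 59, 144, 174, 174, 174, 173, 173, 173]
70 [62, 62, 62, 62, 62, 61, 63, 152, 173, 172, 172, 171, 171, 169]
80 [61, 61, 61, 61, 61, 60, 73, 162, 170, 170, 170, 169, 169, 169]Traceback (most recent call last):
  File "<stdin>", line 12, in <module>
    return _nx.concatenate(arrs, 1, dtype=dtype, casting=casting)
           ~~~~~~~~~~~~~~~^^^^^^^^^^^^^^^^^^^^^^^^^^^^^^^^^^^^^^^
ValueError: all the input array dimensions except for the concatenation axis must match exactly, but along dimension 0, the array at index 0 has size 480 and the array at index 1 has size 400
```

The lid is centred in hand: edge radius about 61–62 both sides, white mark near +8°. Lowering now.

```bash
python3 -m jog '[[[0,0,0],[0.0015,0,0.015],-1],[[0,0,0],[0,0,0.015],-1],[[0,0,0],[0,0,0.01],-1],[[0,0,0],[0,0,0],-1],[[0,0,0],[0,0,0],-1]]'; python3 -m jog '[[[0,0,0],[0,0,0.004],-1],[[0,0,0],[0,0,0.003],-1],[[0,0,0],[0,0,0],-1]]';  python3 -m jog '[[[0,0,0],[0,0,0.002],-1],[[0,0,0],[0,0,0.002],-1],[[0,0,0],[0,0,0],-1]]'
```

```text
clock: 20.95
eef_pos: [587.1, -16.2, 179.8]
tcp_rot: [-3.141, 0.001, 0.124]
contact_force: [0.2, 0.5, -1.0]
opening: 0.477
grasp_force: 81.7
clock: 21.25
eef_pos: [587.2, -16.0, 173.1]
tcp_rot: [-3.142, 0.0, 0.124]
contact_force: [0.4, -0.6, -0.8]
opening: 0.48
grasp_force: 81.7
clock: 21.55
eef_pos: [587.1, -16.1, 169.1]
tcp_rot: [-3.142, 0.0, 0.124]
contact_force: [-0.2, -0.9, -1.4]
opening: 0.475
grasp_force: 81.7
```

```bash
python3 -m jog '[[[0,0,0],[0,0,0.003],-1],[[0,0,0],[0,0,0.001],-1],[[0,0,0],[0,0,0],-1]]';  python3 -m jog '[[[0,0,0],[0,0,0.002],-1],[[0,0,0],[0,0,0.002],-1],[[0,0,0],[0,0,0],-1],[[0,0,0],[0,0,0],-1]]'
```

```text
clock: 21.85
eef_pos: [587.6, -16.1, 165.5]
tcp_rot: [3.141, -0.001, 0.124]
contact_force: [-0.4, -0.2, 2.8]
opening: 0.475
grasp_force: 82.0
clock: 22.25
eef_pos: [587.6, -16.1, 161.9]
tcp_rot: [3.142, -0.001, 0.124]
contact_force: [-2.0, 0.6, 8.0]
opening: 0.478
grasp_force: 82.6
```

```bash
python3 -m jog '[[[0,0,0],[0,0,0.0015],-1],[[0,0,0],[0,0,0],-1]]' 100; python3 -m jog '[[[0,0,0.08],[0,0,0],-1],[[0,0,0.08],[0,0,0],-1],[[0,0,0],[0,0,0],-1]]'
```

```text
clock: 22.45
eef_pos: [587.6, -16.1, 160.5]
tcp_rot: [3.141, -0.001, 0.124]
contact_force: [-2.7, -0.3, 10.0]
opening: 0.47
grasp_force: 101.6
clock: 22.75
eef_pos: [588.3, -16.1, 160.9]
tcp_rot: [3.141, -0.002, -0.039]
contact_force: [-0.0, -1.3, 9.3]
opening: 0.471
grasp_force: 101.9
```

```bash
python3 -m jog '[[[0,0,0.1],[0,0,0],-1],[[0,0,0.1],[0,0,0],-1],[[0,0,0.1],[0,0,0],-1],[[0,0,0],[0,0,0],-1]]'; python3 -m jog '[[[0,0,0.1],[0,0,0],-1],[[0,0,0.1],[0,0,0],-1],[[0,0,0.1],[0,0,0],-1],[[0,0,0.1],[0,0,0],-1],[[0,0,0.1],[0,0,0],-1],[[0,0,0.09],[0,0,0],-1],[[0,0,0],[0,0,0],-1],[[0,0,0],[0,0,0],-1]]'; python3 -c "
from rig import r;s=r.sense();print(s['wrist_torque'],s['qpos'])"
```

```text
clock: 23.15
eef_pos: [588.5, -16.2, 161.0]
tcp_rot: [-3.141, -0.003, -0.34]
contact_force: [0.3, 0.0, 8.2]
opening: 0.474
grasp_force: 101.9
clock: 23.95
eef_pos: [588.5, -16.2, 161.0]
tcp_rot: [-3.139, -0.002, -0.927]
contact_force: [-0.5, -0.2, 10.0]
opening: 0.474
grasp_force: 101.9
[-0.19864592  0.15292571 -0.33785439] [-3.00292542e-02  4.02390967e-01  1.79721766e+00 -1.58907714e-05
  9.39262837e-01  2.46764256e+00]
```

```bash
python3 -m jog '[[[0,0,0],[0,0,-0.002],-1],[[0,0,0],[0,0,-0.002],-1],[[0,0,0],[0,0,0],-1],[[0,0,0],[0,0,0],-1]]'
```

```text
clock: 24.35
eef_pos: [588.3, -16.1, 164.3]
tcp_rot: [-3.14, -0.001, -0.926]
contact_force: [2.7, -1.1, 3.7]
opening: 0.474
grasp_force: 101.2
```

```bash
python3 -m jog '[[[0,0,0],[0,0,-0.001],-1],[[0,0,0],[0,0,0],-1],[[0,0,0],[0,0,0],-1]]'
```

```text
clock: 24.65
eef_pos: [587.7, -16.1, 164.8]
tcp_rot: [-3.141, -0.0, -0.926]
contact_force: [4.3, 0.1, 2.4]
opening: 0.476
grasp_force: 102.5
```

```bash
python3 -m jog '[[[0,0,0],[0,0,0],1],[[0,0,0],[0,0,0],1],[[0,0,0],[0,0,0],1],[[0,0,0],[0,0,0],1],[[0,0,0],[0,0,-0.03],1],[[0,0,0],[0,0,-0.05],1],[[0,0,0],[0,0,-0.05],1],[[0,0,0],[0,0,-0.03],1],[[0,0,0],[0,0,0],1],[[0,0,0],[0,0,0],1]]' 40
sed 's/rect(s,54,/rect(s,166.5,/;s/rect(s,20,/rect(s,132.5,/;s/rect(s,6,/rect(s,118,/' lid.py > lid2.py; python3 lid2.py w13.png 587 -16.7
python3 - <<'E'
from h import *
_,j=grab('top','top2.png'); h=cv2.cvtColor(j,cv2.COLOR_RGB2HSV); H,S,V=cv2.split(h)
for nm,m in (('blue',(H>100)&(H<130)&(S>110)),('green',(H>40)&(H<90)&(S>70)),('yellow',(H>20)&(H<32)&(S>150))):
    n,_,st,ce=cv2.connectedComponentsWithStats(m.astype(np.uint8))
    for i in range(1,n):
        if 40<st[i,4]<600 and 260<ce[i][0]<430 and 180<ce[i][1]<350: print(nm,ce[i],st[i,4],onz('top',*ce[i],12)[:2])
E
```

```text
clock: 25.65
eef_pos: [587.2, -16.1, 325.1]
tcp_rot: [-3.141, -0.0, -0.926]
contact_force: [0.1, -0.9, -0.9]
opening: 1.0
grasp_force: 0.0
[587.19208378 -16.07234635 325.09766563] [-3.14097079e+00 -4.75185328e-04 -9.26240966e-01]
grip 60 [589.  -18.8] [np.float32(91.2), np.float32(42.2)] deg -53.0
grip 110 [588.4 -16.3] [np.float32(86.0), np.float32(38.1)] deg -53.1
grip 140 [588.4 -14.3] [np.float32(81.2), np.float32(32.2)] deg -53.5
disc 504.0705261230469 -111.44183654785157 34.48039627075195 area d 22.86534469578091
disc 590.5967636108398 -20.76559753417969 131.97988891601562 area d 124.7752172634269
yellow [308.5        323.07352941] 68 [371.06434479  89.36776997]
```

The lid is locked: grip at −53.0°, lock direction −52.9°. Now the cartridges.

```bash
python3 -m jog '[[[0,0,-0.1323],[0,0,0],1],[[0,0,-0.1323],[0,0,0],1],[[0,0,-0.1323],[0,0,0],1],[[0,0,-0.1323],[0,0,0],1],[[0,0,-0.1323],[0,0,0],1],[[0,0,-0.1323],[0,0,0],1],[[0,0,-0.1323],[0,0,0],1]]'; python3 -m jog '[[[0,0,0],[-0.045,0.007,0],1],[[0,0,0],[-0.045,0.007,0],1],[[0,0,0],[-0.045,0.007,0],1],[[0,0,0],[-0.045,0.007,0],1],[[0,0,0],[-0.037,0.006,0],1],[[0,0,0],[0,0,0],1],[[0,0,0],[0,0,0],1]]'
cat > cart.py <<'E'
from h import *
import sys
s,im=grab('wrist',sys.argv[1]); print(s['eef_pos'],s['tcp_rot'])
im=im[:,:,::-1].copy(); res=.5
def meas(nm,z,cx,cy,w,mask):
    x0,y0=cx+w,cy+w; a=rect(s,z,2*w,2*w,x0,y0,im,res); h=cv2.cvtColor(a,cv2.COLOR_BGR2HSV)
    m=cv2.morphologyEx(mask(h).astype(np.uint8),cv2.MORPH_OPEN,np.ones((5,5))); cs,_=cv2.findContours(m,0,1)
    for c in sorted(cs,key=cv2.contourArea)[-2:]:
        if cv2.contourArea(c)<800: continue
        b=cv2.boxPoints(cv2.minAreaRect(c)); b=np.c_[x0-b[:,1]*res,y0-b[:,0]*res]; e=[b[1]-b[0],b[2]-b[1]]; l=max(e,key=np.linalg.norm)
        print(nm,b.mean(0).round(1),[round(float(np.linalg.norm(q)),1) for q in e],'deg',np.degrees(np.arctan2(l[1],l[0])).round(1))
B=lambda h:(h[...,0]>100)&(h[...,0]<130)&(h[...,1]>110)
G=lambda h:(h[...,0]>40)&(h[...,0]<90)&(h[...,1]>70)
BK=lambda h:(h[...,2]<55)
E
cat > m1.py <<'E'
from cart import *
meas('blue',12,438,23,80,B); meas('green',12,449,-125,70,G)
meas('blue+caps',12,438,23,60,lambda h:B(h)|BK(h)); meas('green+caps',12,449,-125,60,lambda h:G(h)|BK(h))
E
python3 m1.py w14.png; python3 -c "
from h import *
print(onz('top',472,238,0),onz('top',279,216,12))"
```

```text
clock: 26.45
eef_pos: [586.4, -16.0, 322.7]
tcp_rot: [-3.141, 0.004, 0.005]
contact_force: [-0.1, -1.1, -0.4]
opening: 1.002
grasp_force: 0.0
clock: 27.15
eef_pos: [369.7, -50.1, 324.1]
tcp_rot: [-3.141, 0.001, -0.001]
contact_force: [0.5, -0.1, -0.4]
opening: 1.002
grasp_force: 0.0
[369.70768487 -50.10828694 324.11912446] [-3.14142335e+00  6.19083870e-04 -7.75913852e-04]
blue [434.7  23.2] [45.1, 23.5] deg -8.6
green [ 447.1 -124.8] [27.8, 45.2] deg -172.1
blue+caps [436.7  22.8] [51.1, 24.0] deg -9.1
green+caps [ 448.8 -124.7] [28.0, 50.8] deg -172.6
[ 612.89295988 -349.05753617    0.        ] [658.62411699 178.73657336  12.        ]
```

Blue at (436.6,22.9), −8.9°; green at (448.5,−124.7), +7.7°; neither has moved. Taking blue first.

```bash
python3 -m jog '[[[0,0,0],[0.0335,-0.0365,0.03],0.4],[[0,0,0],[0.0335,-0.0365,0.03],0.4],[[0,0,0.11],[0,0,0.05],0.4],[[0,0,0.045],[0,0,0.05],0.4],[[0,0,0],[0,0,0.05],0.4],[[0,0,0],[0,0,0.03],0.4],[[0,0,0],[0,0,0],0.4],[[0,0,0],[0,0,0],0.4]]' 30
```

```text
clock: 28.0
eef_pos: [428.6, 13.2, 92.7]
tcp_rot: [3.141, 0.002, -0.155]
contact_force: [0.1, 0.3, -0.1]
opening: 0.7
grasp_force: 0.0
```

```bash
cat > m2.py <<'E'
from cart import *
meas('blue',12,436,23,50,B)
E
python3 m2.py w15.png
```

```text
[428.58662498  13.19107025  92.65552431] [ 3.14127466e+00  1.97190345e-03 -1.54760418e-01]
blue [433.1  23.3] [51.1, 25.8] deg -8.6
```

```bash
python3 -m jog '[[[0,0,0],[0.006,-0.0108,0.02],0.2],[[0,0,0],[0,0,0.025],0.2],[[0,0,0],[0,0,0.0165],0.2],[[0,0,0],[0,0,0],0],[[0,0,0],[0,0,0],-1],[[0,0,0],[0,0,0],-1],[[0,0,0],[0,0,0],-1],[[0,0,0],[0,0,0],-1],[[0,0,0],[0,0,0],-1],[[0,0,0],[0,0,0],-1]]' 30
```

```text
clock: 29.05
eef_pos: [437.1, 22.7, 33.2]
tcp_rot: [-3.141, -0.003, -0.155]
contact_force: [-1.0, 0.6, 9.3]
opening: 0.285
grasp_force: 31.0
```

```bash
python3 -m jog '[[[0,0,0],[0,0,-0.02],-1],[[0,0,-0.08],[0,0,-0.05],-1],[[0,0,-0.075],[0,0,-0.05],-1],[[0,0,0],[0,0,-0.05],-1],[[0,0,0],[0.012,0.045,-0.01],-1],[[0,0,0],[0.012,0.045,-0.01],-1],[[0,0,0],[0.012,0.045,-0.01],-1],[[0,0,0],[0.012,0.045,0],-1],[[0,0,0],[0.012,0.045,0],-1],[[0,0,0],[0.012,0.045,0],-1],[[0,0,0],[0.012,0.045,0],-1],[[0,0,0],[0.012,0.045,0],-1]]'
cat > m3.py <<'E'
from cart import *
import sys
W=lambda h:(h[...,2]>T)&(h[...,1]<60)
for T in (140,155,170): meas('tray%d'%T,8,610,-345,110,W)
E
python3 m3.py w16.png; python3 -c "
from h import *
s=r.sense();print(s['opening'],s['grasp_force'],s['clock'])
im=cv2.imread('pics/w16.png'); a=rect(s,8,220,220,720,-235,im,.5); h=cv2.cvtColor(a,40)
cv2.imwrite('pics/t.png',a)
for x in (650,630,610,590,570):print(x,[tuple(h[int((720-x)*2),j][1:].tolist()) for j in range(0,440,22)])"
```

```text
clock: 30.25
eef_pos: [531.8, -339.4, 233.0]
tcp_rot: [3.141, -0.001, -0.001]
contact_force: [1.0, -0.0, -0.0]
opening: 0.279
grasp_force: 30.0
[ 531.83928162 -339.40808749  232.98442738] [ 3.14079992e+00 -1.44015350e-03 -5.13391735e-04]
tray140 [ 611.5 -349.4] [83.9, 127.5] deg -96.1
tray140 [ 607.2 -344.8] [219.5, 213.5] deg -90.0
tray155 [ 611.6 -349.2] [83.0, 126.3] deg -96.1
tray170 [ 614.4 -324.6] [81.7, 75.5] deg -5.9
0.2812462647088871 29.960306882858276 30.3
650 [(51, 144), (52, 143), (53, 145), (55, 143), (54, 142), (37, 103), (37, 177), (38, 175), (37, 173), (37, 173), (38, 170), (37, 172), (38, 168), (38, 169), (36, 169), (37, 157), (39, 118), (40, 95), (50, 143), (50, 142)]
630 [(52, 146), (52, 146), (53, 144), (55, 145), (53, 144), (34, 105), (40, 179), (36, 177), (36, 175), (38, 174), (37, 172), (36, 172), (38, 170), (38, 170), (36, 168), (41, 169), (48, 148), (44, 144), (48, 143), (50, 137)]
610 [(51, 146), (52, 147), (53, 145), (55, 145), (54, 147), (38, 101), (35, 176), (36, 177), (37, 174), (37, 174), (37, 171), (37, 172), (37, 172), (38, 169), (34, 165), (38, 168), (46, 150), (35, 123), (53, 139), (56, 136)]
590 [(52, 147), (51, 146), (53, 145), (53, 143), (39, 144), (37, 124), (36, 177), (35, 174), (37, 174), (38, 174), (39, 171), (37, 172), (36, 168), (36, 169), (36, 168), (38, 167), (40, 167), (37, 138), (58, 141), (54, 137)]
570 [(45, 146), (52, 143), (53, 143), (49, 145), (52, 143), (53, 145), (56, 142), (49, 147), (42, 152), (38, 127), (38, 108), (36, 99), (40, 122), (39, 158), (39, 169), (39, 170), (37, 167), (42, 153), (54, 137), (52, 141)]
```

The tray floor measures 84×127 mm, centred at (612,−349) and tilted −6°, as expected. Blue goes at tray y = −45.

```bash
python3 -m jog '[[[0,0,0],[0.0378,0.0272,0],-1],[[0,0,0],[0.0377,0.0272,0],-1],[[0,0,0.105],[0,0,0.045],-1],[[0,0,0],[0,0,0.045],-1],[[0,0,0],[0,0,0.045],-1],[[0,0,0],[0,0,0.04],-1],[[0,0,0],[0,0,0.014],-1],[[0,0,0],[0,0,0],-1],[[0,0,0],[0,0,0],-1]]'; python3 -m jog '[[[0,0,0],[0,0,0],-0.1],[[0,0,0],[0,0,0],-0.1],[[0,0,0],[0,0,0],-0.1],[[0,0,0],[0,0,-0.03],0],[[0,0,0],[0,0,-0.05],0.4],[[0,0,0],[0,0,-0.05],0.4],[[0,0,-0.105],[0,0,-0.05],0.4],[[0,0,0],[0,0,-0.02],0.4],[[0,0,0],[0,0,0],0.4],[[0,0,0],[0,0,0],0.4]]'
cat > m4.py <<'E'
from cart import *
meas('blue',12,607,-380,70,B); meas('green',12,449,-125,70,G)
E
python3 m4.py w17.png
```

```text
clock: 31.2
eef_pos: [608.4, -392.5, 44.8]
tcp_rot: [3.14, -0.002, -0.105]
contact_force: [-0.3, -0.2, -0.1]
opening: 0.284
grasp_force: 30.0
clock: 32.2
eef_pos: [607.1, -391.7, 243.0]
tcp_rot: [3.141, -0.001, -0.0]
contact_force: [-0.4, 0.6, -1.4]
opening: 0.698
grasp_force: 0.0
[ 607.08029063 -391.66351885  242.97966113] [ 3.14113345e+00 -6.97452597e-04 -3.62135218e-04]
blue [ 605.6 -390.3] [47.3, 25.9] deg -5.4
green [ 442.2 -126.4] [27.5, 50.3] deg -172.9
```

```bash
python3 -m jog '[[[0,0,0],[-0.0227,-0.0381,0],0.4],[[0,0,0],[-0.0227,-0.0381,0],0.4],[[0,0,0],[-0.0227,-0.0381,0],0.4],[[0,0,0],[-0.0227,-0.0381,0],0.4],[[0,0,0],[-0.0227,-0.0381,0],0.4],[[0,0,0],[-0.0227,-0.0381,0],0.4],[[0,0,0],[-0.0224,-0.0384,0],0.4],[[0,0,-0.134],[0,0,0.045],0.4],[[0,0,0],[0,0,0.045],0.4],[[0,0,0],[0,0,0.045],0.4],[[0,0,0],[0,0,0],0.4],[[0,0,0],[0,0,0],0.4]]'
cat > m5.py <<'E'
from cart import *
meas('green',12,449,-125,50,G)
E
python3 m5.py w18.png
```

```text
clock: 33.45
eef_pos: [447.5, -124.4, 106.9]
tcp_rot: [-3.14, 0.004, 0.134]
contact_force: [-0.3, 0.8, 1.1]
opening: 0.701
grasp_force: 0.0
[ 447.54677302 -124.42456235  106.87395588] [-3.14001509  0.00367587  0.13376988]
green [ 445.5 -126.5] [26.7, 51.6] deg -172.4
```

```bash
python3 -m jog '[[[0,0,0],[-0.001,0.001,0.03],0.2],[[0,0,0],[0,0,0.03],0.2],[[0,0,0],[0,0,0.015],0.2],[[0,0,0],[0,0,0],0],[[0,0,0],[0,0,0],-1],[[0,0,0],[0,0,0],-1],[[0,0,0],[0,0,0],-1],[[0,0,0],[0,0,0],-1],[[0,0,0],[0,0,0],-1],[[0,0,0],[0,0,0],-1]]' 30
```

```text
clock: 34.5
eef_pos: [449.2, -126.3, 34.5]
tcp_rot: [3.14, -0.003, 0.134]
contact_force: [-2.0, -0.2, 9.0]
opening: 0.28
grasp_force: 30.8
```

```bash
python3 -m jog '[[[0,0,0],[0,0,-0.02],-1],[[0,0,0.134],[0,0,-0.05],-1],[[0,0,0],[0,0,-0.05],-1],[[0,0,0],[0,0,-0.045],-1],[[0,0,0],[0.028,0.0297,0],-1],[[0,0,0],[0.028,0.0297,0],-1],[[0,0,0],[0.028,0.0297,0],-1],[[0,0,0],[0.028,0.0297,0],-1],[[0,0,0],[0.028,0.0297,0],-1],[[0,0,0],[0.0275,0.0294,0],-1],[[0,0,0.105],[0,0,0],-1],[[0,0,0],[0,0,0],-1]]'
```

```text
clock: 35.7
eef_pos: [615.6, -304.5, 198.5]
tcp_rot: [3.141, -0.001, -0.108]
contact_force: [0.4, -0.4, -0.4]
opening: 0.283
grasp_force: 29.8
```

```bash
python3 -m jog '[[[0,0,0],[0,0,0.045],-1],[[0,0,0],[0,0,0.045],-1],[[0,0,0],[0,0,0.045],-1],[[0,0,0],[0,0,0.018],-1],[[0,0,0],[0,0,0],-1],[[0,0,0],[0,0,0],-0.1],[[0,0,0],[0,0,0],-0.1],[[0,0,0],[0,0,0],-0.1],[[0,0,0],[0,0,-0.03],0],[[0,0,0],[0,0,-0.05],0.2],[[0,0,-0.105],[0,0,-0.05],0.2],[[0,0,0],[0,0,-0.05],0.2]]'; python3 -m jog '[[[0,0,0],[0,0,-0.045],0.2],[[0,0,0],[0,0,0],0.2],[[0,0,0],[0,0,0],0.2]]'
cat > m6.py <<'E'
from cart import *
meas('blue',12,612,-380,60,B); meas('green',12,612,-320,60,G)
E
python3 m6.py w19.png
```

```text
clock: 36.9
eef_pos: [615.3, -303.8, 227.9]
tcp_rot: [3.141, -0.002, 0.004]
contact_force: [0.2, -0.6, 0.2]
opening: 0.602
grasp_force: 0.0
clock: 37.2
eef_pos: [615.9, -304.1, 272.4]
tcp_rot: [3.14, -0.004, -0.0]
contact_force: [-0.5, 0.1, -0.0]
opening: 0.601
grasp_force: 0.0
[ 615.86908641 -304.07115452  272.37381482] [ 3.13956796e+00 -4.07152729e-03 -1.71759706e-05]
blue [ 605.6 -390.1] [46.6, 28.9] deg -6.0
green [ 611.7 -300.7] [46.7, 26.5] deg -6.0
```

```bash
python3 -m jog '[[[0,0,0],[-0.0026,-0.0474,0],0.4],[[0,0,0],[-0.0026,-0.0474,0],0.4],[[0,0,0],[-0.0026,-0.0474,0],0.4],[[0,0,0],[-0.0026,-0.0474,0],0.4],[[0,0,0],[-0.0026,-0.0474,0],0.4],[[0,0,0],[-0.0026,-0.0474,0],0.4],[[0,0,0],[-0.0026,-0.0474,0],0.4],[[0,0,0],[-0.0026,-0.0474,0],0.4],[[0,0,0],[-0.0026,-0.0474,0],0.4],[[0,0,0],[-0.0026,-0.0474,0],0.4],[[0,0,0],[0,0,0],0.4],[[0,0,0],[0,0,0],0.4]]'
cat > m7.py <<'E'
from cart import *
meas('greyV',12,658,178,60,lambda h:h[...,2]<115)
meas('greyS',12,658,178,60,lambda h:(h[...,1]<30)&(h[...,2]<150))
meas('greyU',12,658,178,60,lambda h:((h[...,1]<30)&(h[...,2]<150))|(h[...,2]<105))
E
python3 m7.py w20.png
```

```text
clock: 38.45
eef_pos: [588.3, 170.9, 268.0]
tcp_rot: [3.141, 0.003, 0.002]
contact_force: [0.5, 0.0, 0.3]
opening: 0.702
grasp_force: 0.0
[588.3118206  170.9114073  267.96629217] [3.14052620e+00 2.56536250e-03 2.43176372e-03]
greyV [654.2 180.9] [53.7, 25.9] deg -26.6
greyS [653.3 182.5] [47.6, 27.6] deg -25.8
greyU [654.6 181.8] [53.3, 27.6] deg -25.8
```

Grey cartridge at (654.5,181.5), −26°.

```bash
python3 -m jog '[[[0,0,0],[0.033,-0.005,0],0.4],[[0,0,0],[0.033,-0.0055,0],0.4],[[0,0,0.114],[0,0,0.04],0.4],[[0,0,0.113],[0,0,0.04],0.4],[[0,0,0.113],[0,0,0.04],0.4],[[0,0,0.113],[0,0,0.04],0.4],[[0,0,0],[0,0,0],0.4],[[0,0,0],[0,0,0],0.4]]'; python3 m7.py w21.png
```

```text
clock: 39.3
eef_pos: [655.2, 179.2, 109.4]
tcp_rot: [3.14, 0.001, -0.451]
contact_force: [0.8, 0.1, 0.2]
opening: 0.704
grasp_force: 0.0
[655.18988254 179.18970765 109.40409126] [ 3.14022449e+00  1.32205284e-03 -4.51435731e-01]
greyV [653.1 182.5] [59.7, 28.4] deg -26.3
greyS [651.4 183.2] [53.4, 27.3] deg -25.9
greyU [653.  182.5] [59.5, 28.0] deg -26.1
```

```bash
python3 -m jog '[[[0,0,0],[-0.002,-0.0019,0.03],0.2],[[0,0,0],[0,0,0.03],0.2],[[0,0,0],[0,0,0.017],0.2],[[0,0,0],[0,0,0],0],[[0,0,0],[0,0,0],-1],[[0,0,0],[0,0,0],-1],[[0,0,0],[0,0,0],-1],[[0,0,0],[0,0,0],-1],[[0,0,0],[0,0,0],-1],[[0,0,0],[0,0,0],-1]]' 30; python3 -m jog '[[[0,0,0],[0,0,-0.02],-1],[[0,0,-0.114],[0,0,-0.045],-1],[[0,0,-0.113],[0,0,-0.045],-1],[[0,0,-0.113],[0,0,-0.045],-1],[[0,0,-0.112],[0,0,-0.045],-1],[[0,0,0],[0,0,-0.04],-1],[[0,0,0],[0,0,0],-1]]'
```

```text
clock: 40.35
eef_pos: [655.7, 183.7, 34.5]
tcp_rot: [-3.14, -0.002, -0.453]
contact_force: [-1.0, -0.8, 7.3]
opening: 0.285
grasp_force: 31.7
clock: 41.05
eef_pos: [657.2, 184.2, 280.5]
tcp_rot: [-3.138, -0.011, -0.001]
contact_force: [0.9, 0.0, -0.0]
opening: 0.283
grasp_force: 30.9
```

```bash
python3 -m jog '[[[0,0,0],[-0.004,0.0481,0],-1],[[0,0,0],[-0.004,0.0481,0],-1],[[0,0,0],[-0.004,0.0481,0],-1],[[0,0,0],[-0.004,0.0481,0],-1],[[0,0,0],[-0.004,0.0481,0],-1],[[0,0,0],[-0.004,0.0481,0],-1],[[0,0,0],[-0.004,0.0481,0],-1],[[0,0,0],[-0.004,0.0481,0],-1],[[0,0,0],[-0.004,0.0481,0],-1],[[0,0,0],[-0.004,0.0481,0],-1],[[0,0,0.105],[-0.0035,0.0481,0],-1],[[0,0,0],[0,0,0],-1]]'; python3 -m jog '[[[0,0,0],[0,0,0.045],-1],[[0,0,0],[0,0,0.045],-1],[[0,0,0],[0,0,0.045],-1],[[0,0,0],[0,0,0.045],-1],[[0,0,0],[0,0,0],-1]]'
```

```text
clock: 42.25
eef_pos: [608.9, -351.3, 272.2]
tcp_rot: [3.139, -0.0, -0.114]
contact_force: [0.4, 0.4, -0.0]
opening: 0.281
grasp_force: 30.9
clock: 42.75
eef_pos: [606.2, -342.8, 85.9]
tcp_rot: [-3.137, 0.01, -0.105]
contact_force: [-0.4, 0.3, -0.3]
opening: 0.279
grasp_force: 30.9
```

```bash
python3 -m jog '[[[0,0,0],[0,0,0.015],-1],[[0,0,0],[0,0,0.01],-1],[[0,0,0],[0,0,0],-1],[[0,0,0],[0,0,0],-1]]'
```

```text
clock: 43.15
eef_pos: [610.9, -346.1, 68.9]
tcp_rot: [3.141, -0.002, -0.106]
contact_force: [0.9, -1.0, 0.1]
opening: 0.283
grasp_force: 30.9
```

```bash
python3 -m jog '[[[0,0,0],[0,0,0.012],-1],[[0,0,0],[0,0,0.008],-1],[[0,0,0],[0,0,0],-1],[[0,0,0],[0,0,0],-0.25],[[0,0,0],[0,0,0],-0.25],[[0,0,0],[0,0,0],-0.25],[[0,0,0],[0,0,-0.03],-0.25],[[0,0,0],[0,0,-0.05],0],[[0,0,-0.105],[0,0,-0.05],0],[[0,0,0],[0,0,-0.05],0],[[0,0,0],[0,0,0],0],[[0,0,0],[0,0,0],0]]'
cat > m8.py <<'E'
from cart import *
meas('blue',12,612,-380,60,B); meas('green',12,612,-320,60,G); meas('grey',12,612,-346,28,lambda h:(h[...,2]<130)&(h[...,1]<45))
cv2.imwrite('pics/end.png',im)
E
python3 m8.py w22.png
```

```text
clock: 44.35
eef_pos: [610.9, -346.1, 229.6]
tcp_rot: [3.14, -0.003, -0.001]
contact_force: [-1.0, 0.5, 0.3]
opening: 0.502
grasp_force: 0.0
[ 610.92184945 -346.08619265  229.56300807] [ 3.13979869e+00 -3.11445823e-03 -1.24553918e-03]
blue [ 605.5 -390.2] [47.4, 27.7] deg -5.8
green [ 611.4 -301. ] [47.2, 25.5] deg -6.4
grey [ 614.2 -322.8] [9.5, 51.5] deg 180.0
grey [ 609.6 -348.3] [53.8, 39.1] deg -6.3
```

```bash
python3 -c "
from h import *
_,a=grab('top','top3.png');_,b=grab('wrist','w23.png')
cv2.imwrite('pics/fin.png',np.hstack([cv2.resize(a[100:370,130:530,::-1],(400,270)),b[60:330,120:520,::-1]]))"
```

```text
(no output)
```

View pics/fin.png

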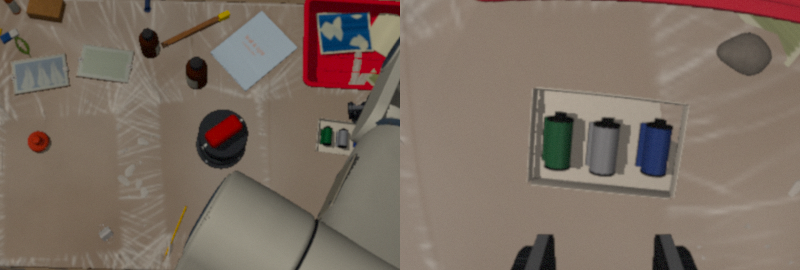

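All three cartridges lie in the tray (crop (557,142), (603,147), (653,148)). The lid is locked on the tank, and no other cartridge is in view. Handing in.

```bash
python3 -c "
from rig import r
print(r.sign_off())"
```

```text
the job is handed in; nothing more can be done
None
```

I handed the job in at about 44 s: the single reel is threaded on the column, the column stands in the tank, the lid is locked, and all three cartridges (green, grey, blue) are in the card tray; the sign-off call returned no verdict.

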